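Blow-dry the stir bars and tip them into the tray

ROBOT

A 6-joint arm with a two-finger parallel gripper is mounted at the origin on the work surface. World frame = base frame: x ahead of the robot, y to its left, z up, the work surface at z = 0. Lengths are in m, angles in rad, forces in N, time in s.
With the tool pointing down it reaches from about 0.35 to 0.725 m from the base axis. Payload 4.3 kg.
Tool frame: the origin (TCP) lies midway between the tips of the shut fingers; the grasp point (between the pads) lies 19 mm behind it; z points along the fingers, y is the line along which they close (so a half turn about z gives the same grasp; the last joint's range is limited). The gripper opens to 85 mm and grips with 20 to 120 N. Pads are 22 mm wide; open, the fingers measure 114 mm over their backs; the gripper's body (76 mm by 85 mm) begins 54 mm behind the grasp point. The pads swing forward as they close: fully open they stand 13 mm farther back than shut.
Start: joints at [1.23, 0.377, 0.081, 1.274, 0, 1.46], TCP at [0.132, 0.56, 0.231] pointing down, gripper open.
Joint ranges: [-2.72, 2.72], [-0.84, 1.66], [-1.02, 1.22], [-1.77, 2.12], [-1.37, 1.28], [-3.14, 3.14]. Speed limits (rad/s): [2.57, 2.57, 3.14, 3.14, 3.14, 3.14].

INTERFACE

Orientations are given as a unit quaternion [x, y, z, w].
In Python, from rig import robot gives the robot as it stands.
- The arm moves only by the tool step_arm, never from a script. Its argument "plan" is text: rows parted by semicolons, each of 7 numbers parted by spaces: the shift along the tool's x, y, z in units of 30 mm (1.0 is 30 mm), then the turn, a rotation vector about the tool's x, y, z in units of 8 degrees (1.0 is 8 degrees), then the opening, from 0 (shut) to 1 (fully open). A call has 1 to 5 rows; each row is the pose to reach, as a shift and turn from the pose commanded when the call began, along the tool's axes at that moment; what a row does not reach only later rows make up. A row lasts 1/10 s, in which the tool goes at most 50 mm and 8.59 degrees, less where a joint would pass 70% of its speed; a pose out of reach is approached as far as the arm can. A call with a gripper value outside its range is refused whole. The fingers move at their own pace and stop on an object; the grip force is fixed at half the most. Time passes only in rows, so rows that repeat a pose let the fingers close. It gives the time, the measured TCP pose, the force, the opening and the grip force at its end, in the units of the state.
- robot.sense(): the state, without advancing time (a new reading comes with each control period).
- robot.capture(name): name is "scene" or "top" or "wrist"; returns a dict with "pixels" (384x512x3 uint8, red, green, blue), "fx", "fy", "cx", "cy" (pixels), "T" (4x4, takes a point from camera to world coordinates). Camera axes: x right, y up, looking along -z (the intrinsics and any distortion apply to the point x, -y, -z); pixel columns grow to the right and rows downward; lengths in m; the calibration is good to about 2 mm. A picture is of the moment at which its call begins. There is no depth.
- robot.job_done(): hands the job in; it is judged then, once.
Trained networks look in a picture, given as the dict that the camera call returned (one of the last four; its "shot" number tells which), for a name from the list of things; names that differ only in an ending like _2 or _b are one class to them, and where a whole thing is asked for, a point or a joint stands for the part that bears it (a point fixed in the world has none). Each returns a list of dicts, best first, with "score" (0 to 1); they miss things now and then, are a little off and sometimes report something else, mostly with a low value. They report only what shows in the picture. A call takes as long as a camera call. They do not tell look-alikes from the thing itself.
- robot.find_in(picture, name): "rect" ([left, top, right, bottom] in pixels, round what is visible of it).
- robot.cut_out(picture, name): "mask" (384x512 bool, what is visible of it) and "rect" ([left, top, right, bottom] in pixels, round what is visible of it).
The state is a dict: "t": time; "joint_positions": joint angles; "joint_vel": joint speeds; "joint_efforts": joint torques, N m; "eef_pos": TCP position; "tool_rot": TCP orientation; "wrist_force": force on the tool from outside, world axes, zero at the start; "wrist_torque": the same for the moment, N m; "opening": finger opening in m; "finger_force": force on a finger pad.
Only numpy, scipy, OpenCV 4.12 (cv2) and the standard library are available. Lean on these libraries where they do the work, as an engineer would, in place of code of your own. Each camera call takes 0.05 s, during which the arm holds its last target. There are 200 camera calls.

TASK

Dry the washed stir bars: draw the pan's sliding cover out backwards, straight and level so that it neither binds nor lifts the pan, and lay it flat on the white board; put every stir bar from the bench into the pan; then, with the end gate still up, squeeze the air gun's trigger fully for about a second and let it go. Next lower the pan's end gate all the way down, and only then tip the pan up by its rear handle until all the bars have slid out over the gate into the tray; let the pan back down level. Leave the other bench things where they stand.

Things in the scene. Friction and masses are not known exactly. Their poses are not given: they have to be found in the camera images.
- station: grey fixed stand that carries the drying pan; base plate 170 x 120. Origin on the bench under the pan's centre (pan level). Its +x is the pan's long direction, from the rear handle to the gate end; z up.
- pan (a joint): tilt of the stainless drying pan about the cross-wise hinge under its gate end: 0 level (resting on the stand), 1.0 rad (stop) with the rear end raised. The pan weighs about 0.45 kg; a damper makes it sink back in under a second when let go. Hinge friction is small.
- pan_in (a point): centre of the pan's inner floor, 89 above the bench; turns with the pan: x to the gate end, y across, z up. Inside 130 x 80, 34 deep. A groove for the cover runs along each long side: ledge 34, lip underside 40, lip top 44 above this point; 82 clear between the lips. Grooves stop at the gate end, are open at the rear; rear wall 33 high, below the cover.
- pan_hinge (a point): mid-point of the pan's hinge axis, 85 above the bench, at the gate end (68 towards the gate from the pan's centre, 4 below the inner floor).
- pan_handle (a point): middle of the pan's rear handle, a round aluminium bar 10 dia x 73 long running across the pan, 38 behind the rear wall, 104 above the bench with the pan level, held at both ends by arms 34 either side of its middle. In the plane of the pan it lies 174 behind and 19 above the hinge axis. The bar can turn between the fingers.
- gate (a joint): angle of the pan's end gate: 0 upright (closed), 1.57 lying flat in line with the pan floor as a chute (stop at 1.6). Hinged at its lower edge, 3 beyond the pan's hinge axis and at its height. Stiff hinge: it stays where it is left and needs about 1 N at the tab. It starts up to 0.08 rad open.
- gate_tab (a point): top edge of the black tab in the middle of the gate, 54 above the gate's hinge; tab 26 wide x 4 thick, standing 18 above the gate plate (78 wide, 36 high, 4 thick). It swings away from the pan as the gate is lowered.
- cover: aluminium sliding cover, plate 132 (x) x 89 (y) x 4.5, about 0.15 kg, with a black upright grip block on its middle, 30 long (x) x 12 thick (y), top 30.5 above the underside. Origin: centre of the underside. Starts home in the pan's grooves, underside 123 above the bench, about 1.5 play upwards and at each side; comes out only at the rear (handle) end, free after 132.
- board: fixed white plastic board on the bench, 170 (x) x 130 (y) x 4 thick, origin at the centre of its underside: where the cover goes.
- tray: fixed grey open tray below the gate end, 160 (x) x 130 (y) x 42 high, walls and floor 4 to 5 thick, origin at the centre of its underside.
- gun: blue air gun clamped upside-down on a fixed foot, nozzle towards its -x. Origin on the bench, below the front face of the grip. The fixed grip stands up 24 thick (x, from 0 to +24) x 28 wide (y), top 230 above the bench; below 150 is its barrel, 26 wide.
- trigger (a joint): angle of the air gun's steel sprung trigger: 0 released, 0.34 fully squeezed (stop) against the grip. Needs about 2 N at the pad to start and 5 N at the stop; springs back when let go.
- trigger_pad (a point): outer face of the trigger 55 above its hinge, 207 above the bench and 26 in front (gun -x) of the grip's front face when released; squeezing moves it about 19 towards the grip (gun +x). Trigger plate 22 wide, 8 thick, top 222 above the bench.
- bar1: a white octagonal stir bar, 14 across flats x 47 long, 25 g, lying on the bench; origin at its centre, long axis x. All alike; two to four are there, absent ones read None from the start.
- bar2: a white octagonal stir bar, 14 across flats x 47 long, 25 g, lying on the bench; origin at its centre, long axis x. All alike; two to four are there, absent ones read None from the start.
- bar3: a white octagonal stir bar, 14 across flats x 47 long, 25 g, lying on the bench; origin at its centre, long axis x. All alike; two to four are there, absent ones read None from the start.
- bar4: a white octagonal stir bar, 14 across flats x 47 long, 25 g, lying on the bench; origin at its centre, long axis x. All alike; two to four are there, absent ones read None from the start.
- beaker: an empty glass beaker, 60 dia x 75 high, open; not part of the job. Origin at the centre of its underside.
- reagent: an amber glass jar with a black lid, 60 dia x 120 high; not part of the job. Origin at the centre of its underside.
- spatula: a thin steel laboratory spatula with a wooden grip lying flat, 200 long, 12 wide; not part of the job. Origin at the centre of its underside.
- dish: a white porcelain dish, 90 dia x 30 high; not part of the job. Origin at the centre of its underside.
- vial: a small glass vial with a white cap, 28 dia x 60 high; not part of the job. Origin at the centre of its underside.
Mind the look-alikes: they are no part of the job. Leave any brown or green look-alike of the bar4 alone.

How it is judged:
By the outcome, as a careful person would: the job done as asked, in the order asked, and still so for the second after the job is handed in, with the robot touching nothing.
Of bar1, bar2, bar3, bar4 only 2 to 4 are there at a start; the rules pass over those that are not, and their reading is None.
At some moment in a run one of bar1, bar2, bar3, bar4 may be knocked a few centimetres aside while the robot is not near it.
Once in a run the grip may slacken for a moment while it holds something.
It also fails if it takes over 210 s, if anything falls off the work surface, if the arm or the gripper's body presses on something with over 40 N, if the wrist force passes 120 N, or if a joint passes its speed limit or range.

## Working session

There is one attempt and no reset: what is moved stays moved. The work goes in short steps, Python scripts to look and compute and a tool call to move; the robot and the scene stay as the last step left them, time stands still between calls to the robot, and variables do not carry over. Pictures are saved under pics/ and viewed, at most 14 in all, crops included, and the job is handed in when it is done.

Besides the shell and the picture viewer there is one more tool, called after ">>>" as a command line: name --argument value ..., lists and objects as JSON in quotes. step_arm: Moves the arm, as the interface text tells. Its arguments: {"type":"object","properties":{"plan":{"type":"string"}},"required":["plan"]}

```bash
ls; mkdir -p pics; cat > h.py <<'E'
import numpy as np, cv2
from rig import robot
from scipy.spatial.transform import Rotation as R
def cap(n,save=None):
    p=robot.capture(n)
    if save: cv2.imwrite('pics/'+save,cv2.cvtColor(np.asarray(p['pixels']),cv2.COLOR_RGB2BGR))
    return p
def ray(p,u,v):
    d=np.array([(u-p['cx'])/p['fx'],-(v-p['cy'])/p['fy'],-1.0]); T=np.array(p['T'])
    return T[:3,3],T[:3,:3]@d
def onz(p,u,v,z):
    o,d=ray(p,u,v); return o+d*(z-o[2])/d[2]
def proj(p,X):
    T=np.array(p['T']); c=T[:3,:3].T@(np.asarray(X)-T[:3,3])
    return np.array([p['cx']+p['fx']*c[0]/-c[2],p['cy']-p['fy']*c[1]/-c[2]])
def st():
    s=robot.sense(); return np.array(s['eef_pos']),R.from_quat(s['tool_rot']),s
def rel(target,rot=None):
    "tool-axis shift (units of 30mm) and turn (units of 8deg) to target"
    p,r,s=st(); d=r.inv().apply(np.asarray(target)-p)/.03
    w=np.zeros(3) if rot is None else (r.inv()*rot).as_rotvec()/np.deg2rad(8)
    return np.round(np.r_[d,w],2)
E
python3 - <<'E'
from h import *
for n in('scene','top'):
    p=cap(n,n+'0.png'); print(n,{k:v for k,v in p.items() if k not in('pixels',)})
    for k in 'station pan gate cover board tray gun trigger bar1 beaker reagent spatula dish vial'.split():
        print(k,[(np.round(d['rect']).tolist(),round(d['score'],2)) for d in robot.find_in(p,k)][:6])
s=robot.sense();print(s)
E
```

```text
pics
scene {'fx': 423.49709999856924, 'fy': 423.49709999856924, 'cx': 255.420969036857, 'cy': 194.19838050722183, 'T': array([[-0.75374992, -0.3547458 ,  0.55318756,  1.27210673],
       [ 0.65714644, -0.40120283,  0.63811821,  0.81785641],
       [-0.00442934,  0.84450678,  0.53552654,  0.79343518],
       [ 0.        ,  0.        ,  0.        ,  1.        ]]), 'shot': 1}
station [([249.0, 177.0, 316.0, 233.0], 0.59)]
pan [([253.0, 172.0, 315.0, 208.0], 0.9)]
gate [([295.0, 190.0, 313.0, 208.0], 0.52)]
cover [([264.0, 174.0, 307.0, 201.0], 0.88)]
board [([188.0, 165.0, 244.0, 190.0], 0.86)]
tray [([293.0, 207.0, 363.0, 264.0], 0.94)]
gun [([197.0, 175.0, 257.0, 294.0], 0.69), ([158.0, 188.0, 175.0, 232.0], 0.28)]
trigger [([247.0, 178.0, 257.0, 193.0], 0.51), ([295.0, 212.0, 366.0, 263.0], 0.18)]
bar1 [([343.0, 285.0, 360.0, 287.0], 0.69), ([382.0, 267.0, 398.0, 277.0], 0.66), ([380.0, 302.0, 402.0, 308.0], 0.62), ([306.0, 272.0, 321.0, 284.0], 0.45), ([200.0, 199.0, 214.0, 202.0], 0.39), ([186.0, 161.0, 243.0, 188.0], 0.27)]
beaker [([252.0, 245.0, 275.0, 283.0], 0.85), ([197.0, 17
[... 1634 characters left out ...]
.5, 'joint_positions': array([ 1.22971456e+00,  3.77317797e-01,  8.10041825e-02,  1.27438900e+00,
       -1.84424017e-05,  1.46050242e+00]), 'joint_vel': array([-0.00109481,  0.00101067,  0.00138527,  0.00103331, -0.00030698,
       -0.00050611]), 'joint_efforts': array([-8.29495116e-05, -4.63505638e+01,  2.70149410e+01,  3.68028550e-04,
       -7.54208736e-05, -9.21054209e-06]), 'eef_pos': array([0.13153864, 0.55979563, 0.23132082]), 'tool_rot': array([1.15138007e-01, 9.93349504e-01, 4.36068581e-05, 1.94732377e-05]), 'wrist_force': array([0.17406103, 0.72957659, 0.01864353]), 'wrist_torque': array([ 0.00753149, -0.01410154,  0.01199724]), 'finger_force': 0.0, 'opening': 0.08563449193518576}
```

```bash
python3 - <<'E'
import cv2
a=cv2.imread('pics/top0.png')[120:300,100:400]; cv2.imwrite('pics/top0c.png',cv2.resize(a,(800,480),interpolation=cv2.INTER_CUBIC))
a=cv2.imread('pics/scene0.png')[140:350,140:420]; cv2.imwrite('pics/scene0c.png',cv2.resize(a,(800,600),interpolation=cv2.INTER_CUBIC))
E
```

```text
(no output)
```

View pics/top0c.png

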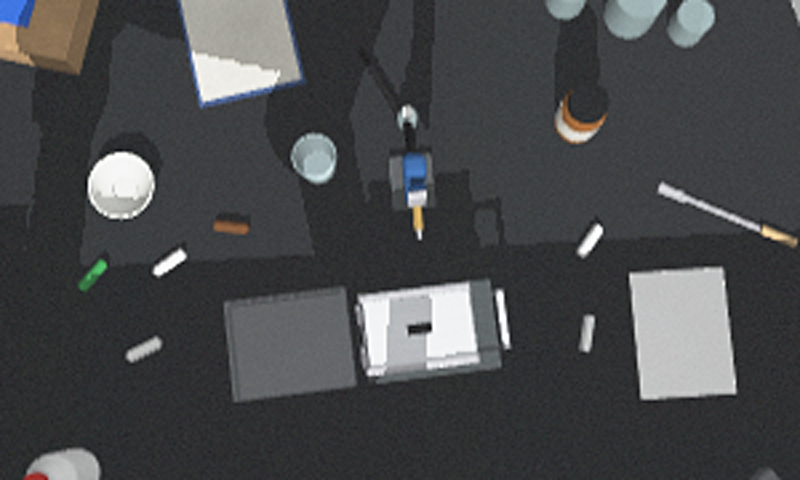

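View pics/scene0c.png

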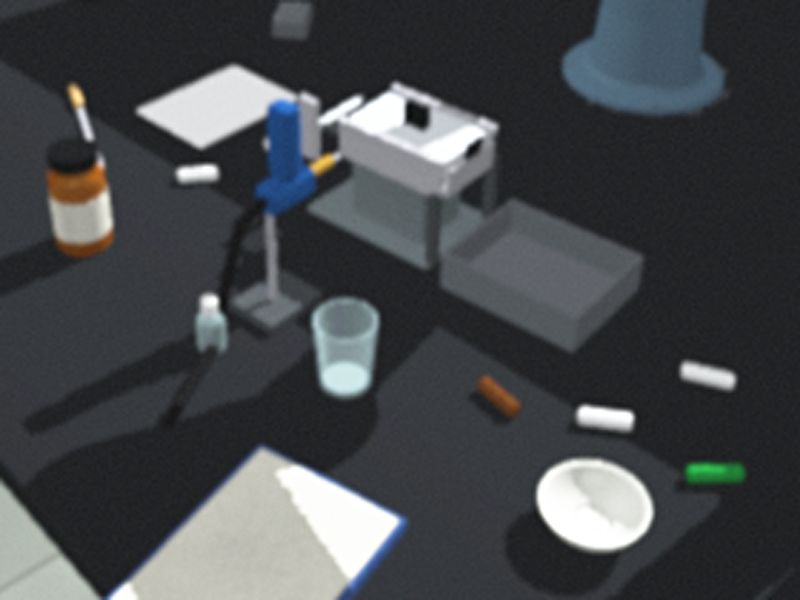

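```bash
python3 - <<'E'
from h import *
p=cap('top')
def rep(k,z,n=1):
    for d in robot.cut_out(p,k)[:n]:
        m=np.argwhere(d['mask'])[:,::-1]
        if len(m)<5: continue
        w=np.array([onz(p,u,v,z)[:2] for u,v in m+0.0]).astype(np.float32)
        c,sz,a=cv2.minAreaRect(w); print(k,round(d['score'],2),np.round(c,3),np.round(sz,3),round(a,1),len(m),np.array(p['pixels'])[d['mask']].mean(0).round())
rep('board',.004);rep('tray',.042);rep('cover',.1275,2);rep('pan',.12);rep('gun',.2);rep('bar1',.007,7);rep('beaker',.04);rep('reagent',.1);rep('vial',.05);rep('dish',.03);rep('spatula',0)
q=cap('wrist','w0.png');print(q['T'],q['fx'],q['cx'],q['cy'])
pp,r,s=st(); print(r.inv().as_matrix()@np.array(q['T'])[:3,:3], r.inv().apply(np.array(q['T'])[:3,3]-pp))
E
```

```text
board 0.96 [ 0.483 -0.317] [0.171 0.132] 6.0 1675 [192. 192. 192.]
tray 0.87 [0.459 0.208] [0.13  0.165] 8.3 1742 [ 98. 100. 102.]
cover 0.91 [0.477 0.039] [0.088 0.136] 7.2 1069 [210. 211. 213.]
pan 0.59 [0.48  0.025] [0.099 0.187] 7.8 386 [177. 178. 181.]
gun 0.84 [0.71  0.067] [0.209 0.055] 12.9 443 [ 80.  89. 102.]
bar1 0.48 [ 0.604 -0.191] [0.013 0.042] 53.2 42 [227. 228. 228.]
bar1 0.48 [0.567 0.38 ] [0.015 0.043] 35.2 51 [230. 231. 231.]
bar1 0.45 [0.615 0.297] [0.011 0.04 ] 0.8 39 [133.  93.  64.]
bar1 0.39 [0.449 0.406] [0.011 0.041] 27.6 40 [173. 174. 174.]
bar1 0.15 [0.484 0.023] [0.107 0.204] 7.5 344 [175. 176. 179.]
beaker 0.74 [0.707 0.186] [0.062 0.058] 0.9 235 [154. 170. 172.]
reagent 0.82 [ 0.761 -0.168] [0.059 0.086] 63.5 349 [101.  89.  79.]
vial 0.53 [0.766 0.059] [0.018 0.013] 63.7 19 [174. 182. 183.]
dish 0.65 [0.668 0.445] [0.084 0.087] 0.9 481 [219. 219. 216.]
spatula 0.7 [0.472 0.118] [0.08 0.01] 6.9 63 [105. 105. 108.]
[[ 2.28287370e-01 -9.32977062e-01 -2.78278060e-01  6.20753103e-02]
 [ 9.73593285e-01  2.18470977e-01  6.62310241e-02  5.76659190e-01]
 [-9.96346642e-04 -2.86049357e-01  9.58214367e-01  3.74567221e-01]
 [ 0.00000000e+00  0.00000000e+00  0.00000000e+00  1.00000000e+00]] 316.0697216580996 256.20401705461654 195.1986800647182
[[ 4.84840775e-04  9.58218611e-01  2.86036463e-01]
 [ 9.99999223e-01 -7.93137837e-04  9.61971896e-04]
 [ 1.14864572e-03  2.86035774e-01 -9.58218251e-01]] [ 0.0714747   0.00053433 -0.14322807]
```

```bash
cat >> h.py <<'E'
from scipy.spatial.transform import Slerp
def down(deg):
    "tool down, tool x at world angle deg"
    t=np.deg2rad(deg); x=np.array([np.cos(t),np.sin(t),0]); z=np.array([0,0,-1.]); return R.from_matrix(np.c_[x,np.cross(z,x),z])
def seq(*way,start=None):
    "calls from the present pose through way [(pos,rot)]"
    p,r,_=st()
    if start: p,r=start
    for P,Q in way:
        P=np.asarray(P,float); ang=(r.inv()*Q).magnitude(); N=max(1,int(np.ceil(max(np.linalg.norm(P-p)/.245,ang/np.deg2rad(42)))))
        sl=Slerp([0,1],R.concatenate([r,Q])); p0,a=p,r
        for i in range(1,N+1):
            b=sl(i/N); q=p0+(P-p0)*i/N; d=a.inv().apply(q-p)/.03; w=(a.inv()*b).as_rotvec()/np.deg2rad(8)
            rows=int(np.ceil(max(np.linalg.norm(q-p)/.05,np.rad2deg(np.linalg.norm(w)*np.deg2rad(8))/8.59)-.01))
            print(' '.join('%.2f'%v for v in np.r_[d,w]+0.),'| rows',rows); p,a=q,b
        r=Q
E
python3 - <<'E'
from h import *
seq(([.477,.039,.28],down(97.2)))
p=cap('top')
print('bar D',onz(p,320,246,.007)); print('guntop',onz(p,255.6,184,.23), 'nozzle',onz(p,256.5,208,.14))
E
```

```text
-5.06 -4.76 -0.54 0.00 -0.00 2.90 | rows 5
-6.52 -2.38 -0.54 0.00 -0.00 2.90 | rows 5
-6.93 0.38 -0.54 0.00 -0.00 2.90 | rows 5
bar D [ 0.47545414 -0.18762062  0.007     ]
guntop [0.65708959 0.04827064 0.23      ] nozzle [0.59294415 0.0435803  0.14      ]
```

>>> step_arm --plan "-5.06 -4.76 -0.54 0 0 2.9 0.45;-5.06 -4.76 -0.54 0 0 2.9 0.45;-5.06 -4.76 -0.54 0 0 2.9 0.45;-5.06 -4.76 -0.54 0 0 2.9 0.45;-5.06 -4.76 -0.54 0 0 2.9 0.45"

```text
t: 2.7
eef_pos: [0.2485, 0.3827, 0.2482]
tool_rot: [0.315, 0.949, -0.0, 0.001]
wrist_force: [-0.2, 0.3, 1.0]
opening: 0.0381
finger_force: 0.0
```

>>> step_arm --plan "-6.52 -2.38 -0.54 0 0 2.9 0.45;-6.52 -2.38 -0.54 0 0 2.9 0.45;-6.52 -2.38 -0.54 0 0 2.9 0.45;-6.52 -2.38 -0.54 0 0 2.9 0.45;-6.52 -2.38 -0.54 0 0 2.9 0.45"

```text
t: 3.2
eef_pos: [0.3643, 0.2097, 0.2643]
tool_rot: [0.5, 0.866, 0.0, 0.001]
wrist_force: [-0.6, -0.2, 0.0]
opening: 0.0388
finger_force: 0.0
```

>>> step_arm --plan "-6.93 0.38 -0.54 0 0 2.9 0.45;-6.93 0.38 -0.54 0 0 2.9 0.45;-6.93 0.38 -0.54 0 0 2.9 0.45;-6.93 0.38 -0.54 0 0 2.9 0.45;-6.93 0.38 -0.54 0 0 2.9 0.45"

```text
t: 3.7
eef_pos: [0.4795, 0.0361, 0.2798]
tool_rot: [0.663, 0.749, 0.0, 0.001]
wrist_force: [0.0, 0.8, 1.4]
opening: 0.0384
finger_force: 0.0
```

```bash
python3 - <<'E'
from h import *
p=cap('wrist','w1.png'); print(st()[:2][0],st()[1].as_euler('xyz',degrees=True)); np.savez('w1.npz',**{k:np.array(v) for k,v in p.items()})
for k in('cover','pan'):
  for d in robot.cut_out(p,k)[:1]:
    print(k,d['score'],d['rect'])
E
```

```text
[0.47885844 0.03698342 0.27970479] [1.79944685e+02 1.80362942e-02 9.69805612e+01]
cover 0.73 [206.3, 101.1, 300.9, 240.5]
pan 0.66 [197.7, 88.5, 308.7, 268.8]
```

View pics/w1.png

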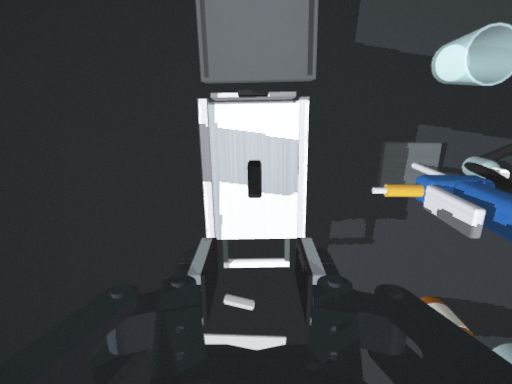

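```bash
python3 - <<'E'
from h import *
p=dict(np.load('w1.npz'));g=cv2.cvtColor(p['pixels'],cv2.COLOR_RGB2GRAY).astype(float)
for v in (125,150,178,210,228): print(v,g[v,200:224].astype(int),g[v,290:314].astype(int))
big=cv2.resize(p['pixels'][80:280,190:320],None,fx=3,fy=3,interpolation=cv2.INTER_CUBIC);cv2.imwrite('pics/w1c.png',big[:,:,::-1])
m=np.zeros(g.shape,bool);m[155:203,240:272]=g[155:203,240:272]<90
ys,xs=np.nonzero(m);print(xs.min(),xs.max(),ys.min(),ys.max())
for v in range(158,200,5):
    print(v,g[v,243:268].astype(int))
print(g[190:203,255].astype(int))
E
```

```text
125 [161 162 162 162 164 198 239 228 177 195 201 208 207 202 205 203 202 236
 254 254 254 254 254 253] [254 254 254 254 254 254 254 254 252 236 237 238 239 237 245 253 253 244
 212  47  49  45  46  44]
150 [ 98 157 159 160 159 162 163 162 161 156 172 198 205 206 203 203 200 200
 202 204 205 204 204 204] [204 209 210 208 207 206 205 198 199 234 237 237 236 237 244 248 250 251
  44  44  44  44  45  43]
178 [ 46  47  98 160 160 159 157 162 161 160 156 159 191 200 205 204 198 200
 197 197 200 203 205 202] [203 205 206 204 200 199 200 207 225 237 237 235 236 247 254 254 251 102
  48  47  45  46  47  45]
210 [ 45  44  43  49 172 251 253 252 237 237 235 236 224 174 196 200 203 200
 196 231 253 253 253 254] [254 253 253 253 253 253 252 241 235 238 238 237 240 245 247 245 104  47
  44  45  45  45  46  47]
228 [ 45  43  44  46  47 146 234 239 247 245 237 237 235 226 186 195 201 204
 201 197 200 231 253 253] [253 253 253 253 253 253 251 230 238 240 239 238 244 251 243 170  46  44
  47  47  44  46  48  46]
248 260 161 196
158 [204 201 203 204 207 209 206 207 206 207 209 205 205 209 206 204 206 2
[... 242 characters left out ...]
206]
173 [203 199 199 202 172  30  34  34  33  37  35  36  37  37  36  36  36  50
 132 205 207 203 205 206 205]
178 [202 199 200 200 172  33  34  35  38  37  35  34  37  32  35  36  36  49
 130 204 205 202 203 204 204]
183 [201 199 198 200 175  62  30  35  37  35  34  35  32  34  35  35  37  49
 129 204 202 199 201 206 204]
188 [254 253 253 253 246 108  33  34  36  36  35  38  36  36  37  34  35  48
 130 202 201 201 201 202 201]
193 [254 253 253 253 248 154  39  39  40  42  38  37  37  36  33  37  35  32
 184 254 254 251 231 234 235]
198 [254 253 253 253 253 253 252 242 243 244 244 243 243 243 245 244 247 253
 253 253 254 253 253 254 254]
[ 35  34  33  37  43  51  47 144 243 253 253 253 253]
```

View pics/w1c.png

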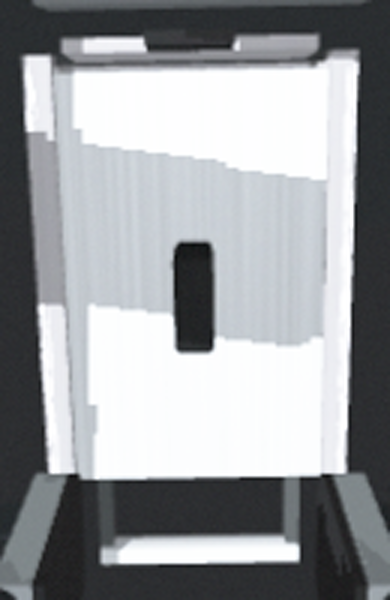

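```bash
python3 - <<'E'
from h import *
p=dict(np.load('w1.npz'))
z=.133
Rr=[onz(p,u,v,z)[:2] for u,v in((308.8,125),(307.5,150),(307,178),(305.9,210),(305,228))]
L=[onz(p,u,v,z)[:2] for u,v in((200.7,150),(202,178),(203.8,210),(205,228))]
for n,e in(('R',Rr),('L',L)):
    e=np.array(e);c=np.polyfit(e[:,1],e[:,0],1);print(n,np.round(e,4).tolist(),'ang',90-np.rad2deg(np.arctan(c[0])),'x at y=.04',np.polyval(c,.04))
# block edges at top z
for z in(.1535,.14):
  for v in(173,190):
    ul,ur={173:(247.7,260.8),190:(248.2,260.8)}[v]
    print(z,v,onz(p,ul,v,z),onz(p,ur,v,z))
print('rear edge',onz(p,254.5,196.7,.1535),'front base',onz(p,254.5,160.5,.1275),onz(p,254.5,160.5,.1535))
print('cover rear edge',onz(p,256,239,.1275),'front',onz(p,256,101,.1275))
print('handle', onz(p,227,264,.109),onz(p,289,264,.109))
print('nozzle tip',onz(p,373,190,.14),'',onz(p,378,190,.14))
E
```

```text
R [[0.5218, 0.0933], [0.5244, 0.071], [0.5284, 0.0449], [0.5327, 0.0132], [0.5349, -0.0055]] ang 97.68819287286281 x at y=.04 0.5289030242821471
L [[0.427, 0.0591], [0.4301, 0.0329], [0.4342, 0.0012], [0.4368, -0.0174]] ang 97.2252250393092 x at y=.04 0.4293699508157639
0.1535 173 [0.47228999 0.04754339 0.1535    ] [0.48362817 0.0489228  0.1535    ]
0.1535 190 [0.4744793  0.03229808 0.1535    ] [0.48556003 0.03364465 0.1535    ]
0.14 173 [0.47232159 0.04448743 0.14      ] [0.48422767 0.04593594 0.14      ]
0.14 190 [0.47462056 0.02847852 0.14      ] [0.4862563  0.02989253 0.14      ]
rear edge [0.4807626  0.02681032 0.1535    ] front base [0.4773572  0.05443444 0.1275    ] [0.47685588 0.05919592 0.1535    ]
cover rear edge [ 0.48855192 -0.02561027  0.1275    ] front [0.47223763 0.10809691 0.1275    ]
handle [ 0.46132764 -0.0678683   0.109     ] [ 0.52963642 -0.05961187  0.109     ]
nozzle tip [0.58997074 0.04249628 0.14      ]  [0.59459682 0.04305846 0.14      ]
```

```bash
python3 - <<'E'
from h import *
seq(([.479,.0415,.132],down(97.5)))
E
```

```text
0.04 0.09 4.92 -0.01 -0.01 -0.04 | rows 3
```

>>> step_arm --plan "0.04 0.09 2.5 -0.01 -0.01 -0.04 0.45;0.04 0.09 4 -0.01 -0.01 -0.04 0.45;0.04 0.09 4.7 -0.01 -0.01 -0.04 0.45;0.04 0.09 4.92 -0.01 -0.01 -0.04 0.45;0.04 0.09 4.92 -0.01 -0.01 -0.04 0.45"

```text
t: 4.35
eef_pos: [0.4772, 0.042, 0.1318]
tool_rot: [0.658, 0.753, -0.001, -0.0]
wrist_force: [0.4, 0.4, 0.3]
opening: 0.0386
finger_force: 0.0
```

>>> step_arm --plan "0 0 0 0 0 0 0.45;0 0 0 0 0 0 0;0 0 0 0 0 0 0;0 0 0 0 0 0 0;0 0 0 0 0 0 0"

```text
t: 4.85
eef_pos: [0.4791, 0.0402, 0.1344]
tool_rot: [0.659, 0.752, 0.0, 0.002]
wrist_force: [-6.6, -0.1, 9.0]
opening: 0.0108
finger_force: 60.0
```

```bash
python3 - <<'E'
from h import *
p=cap('wrist'); p=cap('wrist','w2.png'); a,b,s=st();print(a,b.as_euler('xyz',degrees=True),s['wrist_force'],s['wrist_torque'],s['opening'],s['finger_force'])
E
```

```text
[0.47908472 0.0402024  0.13436239] [1.79867791e+02 1.11316231e-01 9.75166888e+01] [-5.03647092 -0.58929764  8.75127039] [-0.11615796  1.09306207  0.19028874] 0.010665340053052454 59.97025430202484
```

>>> step_arm --plan "0 0.05 -0.09 0 0 0 0;0 0.05 -0.09 0 0 0 0;0 0.05 -0.09 0 0 0 0"

```text
t: 5.25
eef_pos: [0.4791, 0.0404, 0.1348]
tool_rot: [0.659, 0.752, -0.001, 0.0]
wrist_force: [-6.2, -1.9, -0.0]
opening: 0.0109
finger_force: 59.5
```

```bash
python3 - <<'E'
from h import *
p=cap('wrist'); p=cap('scene','s2.png'); a,b,s=st();print(a,b.as_euler('xyz',degrees=True),s['wrist_force'],s['wrist_torque'],s['opening'],s['finger_force'])
E
```

```text
[0.47906296 0.04038839 0.13477399] [-1.79907515e+02  7.94958896e-02  9.75021441e+01] [-6.15216938 -0.94772821  0.9249256 ] [-0.25692121  1.08360317  0.24340717] 0.010716663832233983 59.46276605129242
```

>>> step_arm --plan "0 -0.08 0 0 0 0 0;0 -0.08 0 0 0 0 0;0 -0.08 0 0 0 0 0"

```text
t: 5.65
eef_pos: [0.4788, 0.0402, 0.1353]
tool_rot: [0.659, 0.752, 0.0, 0.001]
wrist_force: [-1.5, -0.3, -1.5]
opening: 0.0106
finger_force: 59.2
```

```bash
python3 - <<'E'
from h import *
for i in range(3):
  p=cap('wrist'); a,b,s=st();print(a,b.as_euler('xyz',degrees=True),s['wrist_force'],s['wrist_torque'],s['opening'],s['finger_force'])
E
```

```text
[0.47876698 0.04027641 0.13526034] [1.79859258e+02 8.01896679e-02 9.74892712e+01] [-2.38721161 -0.6057698  -1.11130788] [-0.03563286  0.13587947  0.02917687] 0.01056951710331712 59.235652685165405
[0.47877181 0.04027748 0.13525199] [1.79860755e+02 8.01510177e-02 9.74909650e+01] [ 0.02471161 -0.24585321 -1.59917265] [-0.03917274  0.13855539  0.05468786] 0.01067931436410519 59.22248840332031
[0.47875494 0.04028946 0.13522466] [1.79863550e+02 7.95296544e-02 9.74901410e+01] [-0.86155238 -1.26215766 -2.95383571] [0.00843493 0.08586187 0.0343137 ] 0.01078844763380213 59.21281814575195
```

>>> step_arm --plan "-0.15 0 0 0 0 0 0;-0.35 0 0 0 0 0 0;-0.6 0 0 0 0 0 0;-0.9 0 0 0 0 0 0;-1.1 0 0 0 0 0 0"

```text
t: 6.3
eef_pos: [0.4828, 0.0065, 0.1351]
tool_rot: [0.66, 0.752, 0.0, 0.001]
wrist_force: [-0.2, -0.2, -1.1]
opening: 0.0106
finger_force: 59.2
```

```bash
python3 - <<'E'
from h import *
for i in range(2):
  p=cap('wrist','w3.png'); a,b,s=st();print(a,b.as_euler('xyz',degrees=True),s['wrist_force'],s['wrist_torque'],s['opening'],s['finger_force'])
E
```

```text
[0.48295905 0.00582706 0.13508241] [1.79903612e+02 1.31813395e-01 9.74036217e+01] [ 0.47072086 -0.4955671  -2.30193789] [-0.08575484 -0.01351057 -0.06969159] 0.010371300844099035 59.18634116649628
[0.48286905 0.00649796 0.13507974] [1.79898854e+02 8.97051301e-02 9.73990627e+01] [ 0.2505107   0.27992124 -2.1456539 ] [-0.01351545 -0.01059006  0.01994192] 0.01065682849428917 59.18618381023407
```

View pics/w3.png

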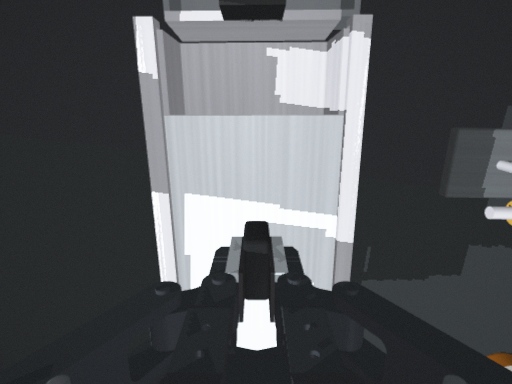

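>>> step_arm --plan "-0.3 0 0 0 0 0.02 0;-0.6 0 0 0 0 0.02 0;-0.9 0 0 0 0 0.02 0;-1.2 -0.01 0 0 0 0.02 0;-1.5 -0.01 0 0 0 0.02 0"

```text
t: 6.9
eef_pos: [0.4882, -0.038, 0.1351]
tool_rot: [0.66, 0.751, 0.0, 0.001]
wrist_force: [0.3, -0.6, -1.0]
opening: 0.011
finger_force: 59.2
```

>>> step_arm --plan "-0.3 0 0 0 0 0 0;-0.6 0 0 0 0 0 0;-0.9 0 0 0 0 0 0;-1.2 -0.01 0 0 0 0 0;-1.5 -0.01 0 0 0 0 0"

```text
t: 7.4
eef_pos: [0.4936, -0.0825, 0.1351]
tool_rot: [0.66, 0.751, 0.0, 0.001]
wrist_force: [-0.3, -1.0, -1.6]
opening: 0.0106
finger_force: 59.2
```

>>> step_arm --plan "-0.3 0 0 0 0 0 0;-0.6 0 0 0 0 0 0;-0.9 0 0 0 0 0 0;-1.1 0 0 0 0 0 0;-1.1 0 0 0 0 0 0"

```text
t: 7.9
eef_pos: [0.498, -0.1154, 0.1352]
tool_rot: [0.661, 0.751, 0.0, 0.001]
wrist_force: [0.7, 0.5, -2.1]
opening: 0.0103
finger_force: 59.2
```

```bash
python3 - <<'E'
from h import *
for i in range(2):
  p=cap('wrist','w4.png'); a,b,s=st();print(a,b.as_euler('xyz',degrees=True),s['wrist_force'],s['wrist_torque'],s['opening'],s['finger_force'])
seq((a+[0,0,.06],b),([.483,-.317,.195],down(187)),([.483,-.317,.03],down(187)),start=(a,b))
E
```

```text
[ 0.49783811 -0.11476375  0.13516758] [1.79913826e+02 6.03905158e-02 9.73036120e+01] [ 0.33498605 -0.26498289 -0.70971865] [ 0.05263358 -0.02570481  0.04068421] 0.010209939760087652 59.179832339286804
[ 0.49771303 -0.11445985  0.13515423] [1.79921879e+02 5.41217923e-02 9.73244974e+01] [-0.25869219 -0.15847297 -1.69876692] [ 0.01798134  0.00386008 -0.00245622] 0.010699486364926021 59.17936384677887
-0.00 0.00 -2.00 0.00 0.00 0.00 | rows 2
-2.21 -0.45 0.00 0.00 0.00 -3.74 | rows 4
-1.69 -1.49 0.00 0.00 0.00 -3.74 | rows 4
-0.72 -2.14 0.00 0.00 0.00 -3.74 | rows 4
0.00 0.00 5.50 0.00 0.00 0.00 | rows 4
```

View pics/w4.png

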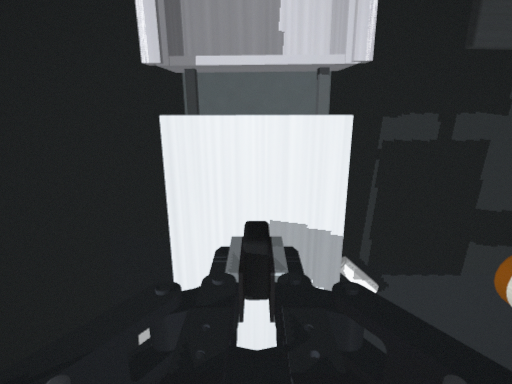

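>>> step_arm --plan "-0.5 0 -0.2 0 0 0 0;-1.1 -0.2 -0.3 0 0 -1 0;-1.7 -0.4 -0.3 0 0 -2 0;-2.21 -0.45 -0.3 0 0 -3 0;-2.21 -0.45 -0.3 0 0 -3.74 0"

```text
t: 8.5
eef_pos: [0.4933, -0.1846, 0.1449]
tool_rot: [0.443, 0.897, -0.001, 0.002]
wrist_force: [0.2, 0.3, -1.8]
opening: 0.0106
finger_force: 59.2
```

>>> step_arm --plan "-1.69 -1.49 0 0 0 -1 0;-1.69 -1.49 0 0 0 -2 0;-1.69 -1.49 0 0 0 -3 0;-1.69 -1.49 0 0 0 -3.74 0;-1.69 -1.49 0 0 0 -3.74 0"

```text
t: 9.0
eef_pos: [0.488, -0.2502, 0.1447]
tool_rot: [0.198, 0.98, -0.001, 0.001]
wrist_force: [-0.2, -0.2, -1.5]
opening: 0.0104
finger_force: 59.3
```

>>> step_arm --plan "-0.72 -2.14 0 0 0 -1 0;-0.72 -2.14 0 0 0 -2 0;-0.72 -2.14 0 0 0 -3 0;-0.72 -2.14 0 0 0 -3.74 0;-0.72 -2.14 0 0 0 -3.74 0"

```text
t: 9.5
eef_pos: [0.483, -0.3173, 0.1446]
tool_rot: [-0.061, 0.998, -0.001, 0.001]
wrist_force: [-0.4, 0.0, -1.1]
opening: 0.0104
finger_force: 59.5
```

```bash
python3 - <<'E'
from h import *
p=cap('top');p=cap('scene','s5.png'); a,b,s=st();print(a,b.as_euler('xyz',degrees=True),s['wrist_force'],s['opening'],s['finger_force'])
seq(([.484,-.317,.03],down(187)))
E
```

```text
[ 0.48300827 -0.31698638  0.14453288] [-1.79914679e+02  8.46786664e-02 -1.73084130e+02] [ 0.40950061 -0.48418707 -2.52554616] 0.010672063010178737 59.54079866409302
-0.03 0.00 3.82 -0.01 0.01 -0.01 | rows 3
```

>>> step_arm --plan "0 0 1.4 0 0 0 0;0 0 2.6 0 0 0 0;0 0 3.4 0 0 0 0;0 0 3.8 0 0 0 0;0 0 3.8 0 0 0 0"

```text
t: 10.1
eef_pos: [0.482, -0.316, 0.0289]
tool_rot: [-0.061, 0.998, 0.001, -0.001]
wrist_force: [-0.9, 0.4, -1.6]
opening: 0.0106
finger_force: 59.5
```

>>> step_arm --plan "0 0 0.15 0 0 0 0;0 0 0.3 0 0 0 0;0 0 0.4 0 0 0 0;0 0 0.47 0 0 0 0;0 0 0.5 0 0 0 0"

```text
t: 10.6
eef_pos: [0.4833, -0.3171, 0.0155]
tool_rot: [-0.062, 0.998, -0.001, 0.001]
wrist_force: [-0.3, -0.4, -0.1]
opening: 0.0106
finger_force: 59.8
```

>>> step_arm --plan "0 0 0.02 0 0 0 0;0 0 0 0 0 0 0.4;0 0 0 0 0 0 0.4;0 0 0 0 0 0 0.4;0 0 -0.5 0 0 0 0.4"

```text
t: 11.1
eef_pos: [0.4818, -0.3159, 0.0288]
tool_rot: [-0.062, 0.998, 0.001, -0.001]
wrist_force: [-0.5, 0.4, -0.6]
opening: 0.0341
finger_force: 0.0
```

>>> step_arm --plan "0 0 -1 0 0 0 0.4;0 0 -2.5 0 0 0 0.4;-1.2 2.6 -5 0 0 0 0.4;-1.2 3.8 -6 0 0 0 0.4;-1.2 3.8 -6 0 0 0 0.4"

```text
t: 11.6
eef_pos: [0.5038, -0.2054, 0.2056]
tool_rot: [-0.061, 0.998, -0.001, 0.001]
wrist_force: [0.7, -0.7, -0.3]
opening: 0.0342
finger_force: 0.0
```

```bash
cat >> h.py <<'E'
def bars(p,z=.007,n=8,name='bar1'):
    for d in robot.cut_out(p,name)[:n]:
        m=np.argwhere(d['mask'])[:,::-1]
        if len(m)<8: continue
        w=np.array([onz(p,u,v,z)[:2] for u,v in m+0.0]).astype(np.float32)
        c,sz,a=cv2.minAreaRect(w); a=a if sz[0]>sz[1] else a+90
        print(name,round(d['score'],2),np.round(c,4),np.round(sorted(sz),3),'axis',round(a%180,1),len(m),np.array(p['pixels'])[d['mask']].mean(0).round(),np.round(d['rect']))
E
python3 - <<'E'
from h import *
p=cap('wrist','w6.png'); print(st()[0]);bars(p)
bars(p,.0085,1,'cover');bars(p,.004,1,'board')
t=cap('top');bars(t);bars(t,.0085,1,'cover');bars(t,.004,1,'board')
E
```

```text
[ 0.50641036 -0.20089423  0.21149628]
bar1 0.92 [ 0.4818 -0.186 ] [0.014 0.047] axis 171.1 555 [224. 225. 226.] [266. 128. 292. 170.]
bar1 0.72 [ 0.6075 -0.1908] [0.017 0.052] axis 147.2 513 [231. 232. 233.] [242. 237. 276. 271.]
cover 0.81 [ 0.4844 -0.3169] [0.092 0.134] axis 7.1 10860 [211. 215. 219.] [101.  73. 201. 197.]
board 0.62 [ 0.4845 -0.3155] [0.131 0.17 ] axis 4.3 8479 [234. 235. 236.] [ 88.  49. 221. 215.]
bar1 0.62 [ 0.6042 -0.1904] [0.016 0.044] axis 146.3 51 [209. 210. 210.] [315. 207. 326. 217.]
bar1 0.5 [0.4469 0.4116] [0.01  0.036] axis 117.6 30 [180. 181. 181.] [149. 247. 155. 258.]
bar1 0.47 [0.5675 0.3794] [0.017 0.046] axis 128.5 59 [219. 220. 220.] [159. 213. 171. 224.]
bar1 0.41 [ 0.4773 -0.1859] [0.015 0.041] axis 171.2 51 [167. 168. 168.] [320. 242. 323. 252.]
bar1 0.38 [0.6163 0.2972] [0.014 0.041] axis 79.5 43 [129.  90.  63.] [182. 201. 192. 208.]
bar1 0.2 [0.7443 0.0665] [0.065 0.265] axis 12.5 494 [71. 76. 82.] [233. 141. 264. 209.]
board 0.71 [0.4832 0.0203] [0.111 0.204] axis 96.2 1430 [155. 155. 159.] [231. 229. 292. 259.]
```

View pics/w6.png

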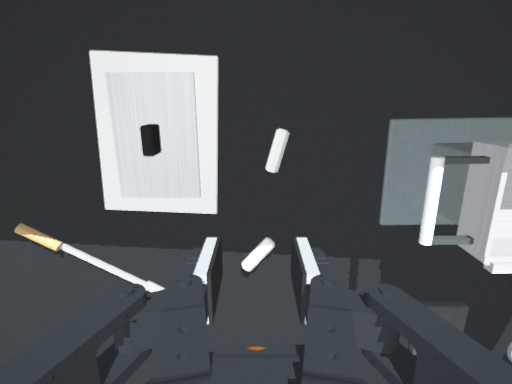

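```bash
python3 - <<'E'
from h import *
a,b,s=st();print(a)
seq(([.4818,-.186,.06],down(171.1)),([.4818,-.186,.004],down(171.1)))
print('to pan');seq(([.4818,-.186,.17],down(171.1)),([.4834,.0063,.17],down(187.3)),([.4834,.0063,.106],down(187.3)),start=(np.array([.4818,-.186,.004]),down(171.1)))
print('to A');seq(([.4834,.0063,.17],down(187.3)),([.6075,-.1908,.17],down(147.2)),([.6075,-.1908,.004],down(147.2)),start=(np.array([.4834,.0063,.106]),down(187.3)))
print('A pan');seq(([.6075,-.1908,.17],down(147.2)),([.4805,.029,.17],down(187.3)),([.4805,.029,.106],down(187.3)),start=(np.array([.6075,-.1908,.004]),down(147.2)))
E
```

```text
[ 0.50258013 -0.20695011  0.20238109]
0.60 0.78 4.75 0.00 -0.01 1.99 | rows 3
0.00 0.00 1.87 0.00 0.00 0.00 | rows 2
to pan
0.00 0.00 -5.53 0.00 0.00 0.00 | rows 4
0.94 6.34 0.00 0.00 0.00 -2.03 | rows 4
0.00 0.00 2.13 0.00 0.00 0.00 | rows 2
to A
0.00 0.00 -2.13 0.00 0.00 0.00 | rows 2
-3.27 -7.04 0.00 0.00 0.00 5.01 | rows 5
0.00 0.00 5.53 0.00 0.00 0.00 | rows 4
A pan
0.00 0.00 -5.53 0.00 0.00 0.00 | rows 4
3.76 1.93 0.00 0.00 0.00 -2.51 | rows 3
2.87 3.11 0.00 0.00 0.00 -2.51 | rows 3
-0.00 0.00 2.13 0.00 0.00 0.00 | rows 2
```

>>> step_arm --plan "0 0 0 0 0 0 0.4;0 0 0 0 0 0 0.4;0 0 0 0 0 0 0.4;0 0 0 0 0 0 0.4;0 0 0 0 0 0 0.4"

```text
t: 12.5
eef_pos: [0.5036, -0.2064, 0.204]
tool_rot: [-0.062, 0.998, -0.001, 0.001]
wrist_force: [0.3, 0.1, -0.4]
opening: 0.0342
finger_force: 0.0
```

```bash
python3 - <<'E'
from h import *
for i in range(5):
  p=cap('wrist');print(st()[0]);bars(p,n=2)
seq(([.4818,-.186,.06],down(171.1)))
E
```

```text
[ 0.50367871 -0.20636128  0.20411707]
bar1 0.93 [ 0.6083 -0.1914] [0.016 0.05 ] axis 145.4 485 [238. 239. 240.] [242. 239. 275. 273.]
bar1 0.92 [ 0.4821 -0.1861] [0.014 0.047] axis 171.2 543 [226. 227. 228.] [267. 127. 290. 172.]
[ 0.50364981 -0.20629687  0.20413869]
bar1 0.9 [ 0.4821 -0.1861] [0.015 0.049] axis 172.6 589 [219. 221. 222.] [269. 126. 292. 172.]
bar1 0.68 [0.6829 0.0528] [0.065 0.079] axis 6.7 773 [73. 77. 79.] [411. 303. 472. 355.]
[ 0.50366502 -0.20628973  0.20413122]
bar1 0.86 [ 0.4827 -0.1859] [0.016 0.05 ] axis 173.3 623 [214. 216. 216.] [267. 126. 294. 174.]
bar1 0.56 [ 0.6073 -0.1911] [0.017 0.05 ] axis 145.4 522 [231. 232. 233.] [244. 237. 276. 270.]
[ 0.50368157 -0.20632603  0.20413179]
bar1 0.9 [ 0.6078 -0.1911] [0.017 0.051] axis 148.4 512 [233. 234. 235.] [243. 236. 277. 272.]
bar1 0.65 [ 0.4822 -0.1861] [0.015 0.048] axis 172.6 601 [219. 221. 222.] [268. 129. 291. 173.]
[ 0.50365797 -0.20629526  0.204123  ]
bar1 0.89 [ 0.4823 -0.1859] [0.014 0.046] axis 173.2 528 [225. 227. 227.] [268. 127. 292. 172.]
bar1 0.76 [ 0.6081 -0.1912] [0.017 0.05 ] axis 149.0 486 [236. 237. 237.] [244. 238. 279. 274.]
0.65 0.77 4.80 -0.01 0.01 2.00 | rows 3
```

>>> step_arm --plan "0.64 0.77 1.6 0 0 1 0.4;0.64 0.77 3.2 0 0 1.9 0.4;0.64 0.77 4.8 0 0 1.9 0.4;0.64 0.77 5.8 0 0 1.9 0.4;0.64 0.77 6.3 0 0 1.9 0.4"

```text
t: 13.5
eef_pos: [0.4793, -0.1845, 0.0117]
tool_rot: [0.071, 0.998, 0.001, -0.002]
wrist_force: [-0.4, -0.5, 0.5]
opening: 0.0343
finger_force: 0.0
```

>>> step_arm --plan "0 0 0.3 0 0 0 0.4;0 0 0.36 0 0 0 0.4;0 0 0.36 0 0 0 0.4;0 0 0.36 0 0 0 0.1;0 0 0.36 0 0 0 0"

```text
t: 14.0
eef_pos: [0.4833, -0.1866, 0.0057]
tool_rot: [0.071, 0.997, -0.001, 0.002]
wrist_force: [-0.0, -0.4, 1.5]
opening: 0.0113
finger_force: 58.6
```

>>> step_arm --plan "0 0 0 0 0 0 0;0 0 0 0 0 0 0;0 0 0 0 0 0 0;0 0 -0.4 0 0 0 0;0 0 -1 0 0 0 0"

```text
t: 14.5
eef_pos: [0.4811, -0.1855, 0.0344]
tool_rot: [0.071, 0.998, -0.0, -0.0]
wrist_force: [-0.2, 0.1, 1.3]
opening: 0.0115
finger_force: 58.7
```

>>> step_arm --plan "0 0 -1.6 0 0 0 0;0 0.8 -3.2 0 0 0 0;0.3 2.2 -4.5 0 0 -1 0;0.6 3.7 -4.6 0 0 -1.9 0;0.9 5 -4.6 0 0 -1.9 0"

```text
t: 15.0
eef_pos: [0.478, -0.0325, 0.1756]
tool_rot: [-0.062, 0.998, -0.001, 0.004]
wrist_force: [1.3, 0.7, -0.8]
opening: 0.0112
finger_force: 58.7
```

```bash
python3 - <<'E'
from h import *
for i in range(4): p=cap('wrist')
a,b,s=st();print(a,b.as_euler('xyz',degrees=True),s['opening'],s['finger_force'])
seq(([.4834,.0063,.17],down(187.3)),([.4834,.0063,.106],down(187.3)))
E
```

```text
[ 0.47609552 -0.03276709  0.17283281] [-1.79879366e+02  1.22419655e-01 -1.72770425e+02] 0.01139428107858105 58.77991318702698
-0.41 1.26 0.09 -0.02 0.02 -0.01 | rows 1
0.00 0.00 2.13 0.00 0.00 0.00 | rows 2
```

>>> step_arm --plan "-0.4 1.26 0.1 0 0 0 0;-0.4 1.26 0.8 0 0 0 0;-0.4 1.26 1.6 0 0 0 0;-0.4 1.26 2.1 0 0 0 0;-0.4 1.26 2.2 0 0 0 0"

```text
t: 15.7
eef_pos: [0.4819, 0.0042, 0.1041]
tool_rot: [-0.061, 0.998, -0.0, -0.001]
wrist_force: [-0.1, -1.1, 0.5]
opening: 0.0114
finger_force: 58.8
```

>>> step_arm --plan "0 0 0 0 0 0 0;0 0 0 0 0 0 0.28;0 0 0 0 0 0 0.28;0 0 0 0 0 0 0.28;0 0 -0.6 0 0 0 0.28"

```text
t: 16.2
eef_pos: [0.4819, 0.0056, 0.1229]
tool_rot: [-0.062, 0.998, -0.0, -0.001]
wrist_force: [0.1, -0.1, 0.2]
opening: 0.0239
finger_force: 0.0
```

>>> step_arm --plan "0 0 -1.6 0 0 0 0.3;0 -0.4 -2.8 0 0 0 0.4;-0.4 -1.8 -2.8 0 0 0.9 0.4;-0.8 -3.2 -2.8 0 0 1.8 0.4;-1.2 -3.8 -2.8 0 0 2.5 0.4"

```text
t: 16.7
eef_pos: [0.5346, -0.1063, 0.2094]
tool_rot: [0.116, 0.993, -0.001, 0.002]
wrist_force: [0.2, 1.1, 0.6]
opening: 0.0341
finger_force: 0.0
```

```bash
python3 - <<'E'
from h import *
p=cap('wrist','w7.png')
for i in range(3): p=cap('wrist')
a,b,s=st();print(a,b.as_euler('xyz',degrees=True),s['wrist_force'])
p=cap('wrist');bars(p,n=3);t=cap('top');bars(t)
seq(([.6078,-.1911,.12],down(147.2)),([.6078,-.1911,.006],down(147.2)))
E
```

```text
[ 0.53299445 -0.10305835  0.20827718] [-1.79982513e+02  8.03793811e-02  1.67144855e+02] [ 0.1534633   0.19013002 -0.26421092]
bar1 0.76 [0.4904 0.0361] [0.022 0.063] axis 6.6 1242 [238. 239. 240.] [362.  67. 396. 131.]
bar1 0.49 [ 0.6009 -0.1872] [0.014 0.035] axis 144.7 277 [229. 231. 231.] [191. 223. 212. 249.]
bar1 0.61 [0.4838 0.0007] [0.014 0.043] axis 6.8 48 [213. 213. 213.] [267. 236. 270. 249.]
bar1 0.55 [0.4488 0.4081] [0.013 0.044] axis 117.6 48 [171. 171. 171.] [148. 247. 158. 258.]
bar1 0.48 [0.568 0.378] [0.017 0.042] axis 125.2 56 [215. 216. 216.] [157. 215. 170. 224.]
bar1 0.38 [0.547  0.4837] [0.013 0.042] axis 137.2 50 [ 64. 137.  80.] [133. 220. 138. 228.]
-3.10 -2.34 2.95 -0.00 0.01 2.50 | rows 3
0.00 0.00 3.80 0.00 0.00 0.00 | rows 3
```

View pics/w7.png

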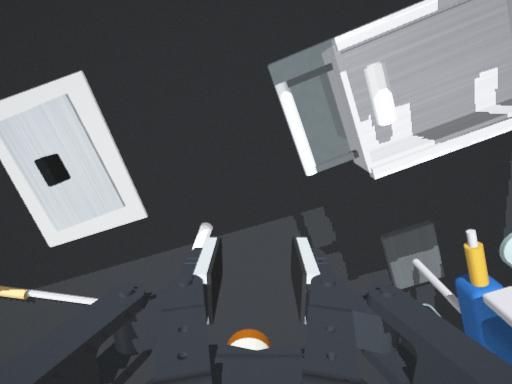

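>>> step_arm --plan "-1 -0.8 1 0 0 0.9 0.4;-2 -1.6 2 0 0 1.8 0.4;-3.1 -2.34 2.95 0 0 2.5 0.4;-3.1 -2.34 2.95 0 0 2.5 0.4;-3.1 -2.34 2.95 0 0 2.5 0.4"

```text
t: 17.6
eef_pos: [0.6073, -0.1916, 0.1184]
tool_rot: [0.283, 0.959, 0.0, -0.001]
wrist_force: [-1.1, -0.0, 1.0]
opening: 0.0339
finger_force: 0.0
```

>>> step_arm --plan "0 0 1.2 0 0 0 0.4;0 0 2.4 0 0 0 0.4;0 0 3.3 0 0 0 0.4;0 0 3.7 0 0 0 0.4;0 0 3.82 0 0 0 0.4"

```text
t: 18.1
eef_pos: [0.6078, -0.1913, 0.0058]
tool_rot: [0.282, 0.959, -0.0, 0.001]
wrist_force: [-0.7, 0.5, -0.1]
opening: 0.034
finger_force: 0.0
```

>>> step_arm --plan "0 0 0 0 0 0 0.4;0 0 0 0 0 0 0.4;0 0 0 0 0 0 0;0 0 0 0 0 0 0;0 0 0 0 0 0 0"

```text
t: 18.6
eef_pos: [0.6097, -0.193, 0.0071]
tool_rot: [0.283, 0.959, -0.0, 0.002]
wrist_force: [-1.5, 1.0, 5.7]
opening: 0.0112
finger_force: 58.6
```

```bash
python3 - <<'E'
from h import *
p=cap('wrist','w8.png')
a,b,s=st();print(a,b.as_euler('xyz',degrees=True),s['wrist_force'],s['opening'],s['finger_force'])
seq((a+[0,0,.16],b),([.4805,.029,.168],down(187.3)),([.4805,.029,.106],down(187.3)))
E
```

```text
[ 0.60969603 -0.19310552  0.00715644] [179.96930415   0.27154837 147.09246027] [-0.99870893  0.57066956  6.81617621] 0.011192832855801672 58.63644540309906
-0.03 0.00 -5.33 0.00 0.00 0.00 | rows 4
3.82 1.94 -0.03 -0.00 0.02 -2.51 | rows 3
2.92 3.13 -0.02 -0.00 0.02 -2.51 | rows 3
-0.00 0.00 2.07 0.00 0.00 0.00 | rows 2
```

>>> step_arm --plan "0 0 -0.5 0 0 0 0;0 0 -1.8 0 0 0 0;0 0 -3.3 0 0 0 0;0 0 -4.8 0 0 0 0;0 0 -5.5 0 0 0 0"

```text
t: 19.15
eef_pos: [0.6103, -0.1933, 0.1759]
tool_rot: [0.283, 0.959, -0.001, 0.005]
wrist_force: [-0.4, 0.1, -0.2]
opening: 0.0109
finger_force: 58.7
```

>>> step_arm --plan "1.2 0.6 0 0 0 -0.8 0;2.5 1.3 0 0 0 -1.7 0;3.76 1.93 0 0 0 -2.51 0;3.76 1.93 0 0 0 -2.51 0;3.76 1.93 0 0 0 -2.51 0"

```text
t: 19.65
eef_pos: [0.5448, -0.082, 0.1706]
tool_rot: [0.111, 0.994, -0.001, 0.001]
wrist_force: [1.5, 0.1, 0.1]
opening: 0.0111
finger_force: 58.7
```

>>> step_arm --plan "1 1 0 0 0 -0.8 0;2 2.1 0 0 0 -1.7 0;2.87 3.11 0 0 0 -2.51 0;2.87 3.11 0 0 0 -2.51 0;2.87 3.11 0 0 0 -2.51 0"

```text
t: 20.15
eef_pos: [0.483, 0.0272, 0.1704]
tool_rot: [-0.063, 0.998, -0.001, 0.002]
wrist_force: [0.4, 0.0, -0.2]
opening: 0.011
finger_force: 58.8
```

```bash
python3 - <<'E'
from h import *
for i in range(3): p=cap('wrist','w9.png')
a,b,s=st();print(a,b.as_euler('xyz',degrees=True),s['wrist_force'],s['opening'],s['finger_force'])
seq(([.4805,.029,.106],down(187.3)))
E
```

```text
[0.48325818 0.02626917 0.17015377] [-1.79884923e+02  1.59060469e-01 -1.72891291e+02] [-0.21907722 -0.24390101 -0.87930231] 0.010841033010689014 58.7627238035202
0.09 0.11 2.14 -0.01 0.02 -0.02 | rows 2
```

>>> step_arm --plan "0.09 0.11 0.7 0 0 0 0;0.09 0.11 1.5 0 0 0 0;0.09 0.11 2 0 0 0 0;0.09 0.11 2.12 0 0 0 0;0.09 0.11 2.12 0 0 0 0"

```text
t: 20.8
eef_pos: [0.4789, 0.0296, 0.1059]
tool_rot: [-0.062, 0.998, -0.001, 0.0]
wrist_force: [-0.3, 0.9, 0.7]
opening: 0.0103
finger_force: 58.8
```

>>> step_arm --plan "0 0 0 0 0 0 0;0 0 0 0 0 0 0.26;0 0 0 0 0 0 0.26;0 0 0 0 0 0 0.26;0 0 -0.6 0 0 0 0.26"

```text
t: 21.3
eef_pos: [0.4769, 0.0306, 0.1229]
tool_rot: [-0.063, 0.998, -0.0, -0.001]
wrist_force: [0.9, 0.2, -0.2]
opening: 0.0222
finger_force: 0.0
```

```bash
python3 - <<'E'
from h import *
t=cap('top','t10.png');bars(t);bars(t,.096,3)
a,b,s=st();print(a,b.as_euler('xyz',degrees=True),s['wrist_force'],s['opening'],s['finger_force'])
seq((a+[0,0,.07],b),([.50,.33,.22],down(187)))
E
```

```text
bar1 0.55 [0.5469 0.4837] [0.013 0.042] axis 137.2 49 [ 64. 138.  80.] [131. 219. 138. 225.]
bar1 0.42 [0.5163 0.3976] [0.014 0.045] axis 130.2 52 [172. 173. 173.] [154. 227. 168. 237.]
bar1 0.29 [0.4539 0.0303] [0.099 0.209] axis 76.0 178 [145. 145. 149.] [235. 229. 289. 260.]
bar1 0.55 [0.5395 0.4583] [0.012 0.04 ] axis 137.2 49 [ 64. 138.  80.] [131. 219. 138. 225.]
bar1 0.42 [0.5107 0.3773] [0.013 0.043] axis 130.2 52 [172. 173. 173.] [154. 227. 168. 237.]
bar1 0.29 [0.452  0.0319] [0.093 0.197] axis 76.0 178 [145. 145. 149.] [235. 229. 289. 260.]
[0.47995915 0.03042269 0.12527814] [-179.89111813    0.2516913  -172.74017729] [-0.01107366  0.1205152   0.52313637] 0.021996176824643807 0.0
-0.01 -0.00 -2.33 0.00 0.00 0.00 | rows 2
-0.96 4.91 -0.42 -0.01 0.02 0.02 | rows 4
-0.95 4.91 -0.41 -0.01 0.02 0.02 | rows 4
```

>>> step_arm --plan "0 0 -1.3 0 0 0 0.26;0 0.8 -2.5 0 0 0 0.4;-0.4 2.2 -2.8 0 0 0 0.4;-0.7 3.7 -2.8 0 0 0 0.4;-0.96 4.9 -2.8 0 0 0 0.4"

```text
t: 21.95
eef_pos: [0.489, 0.1821, 0.2083]
tool_rot: [-0.063, 0.998, -0.0, 0.002]
wrist_force: [0.8, 0.6, -1.3]
opening: 0.034
finger_force: 0.0
```

>>> step_arm --plan "-0.3 1.6 -0.4 0 0 0 0.4;-0.6 3.2 -0.8 0 0 0 0.4;-0.95 4.5 -0.8 0 0 0 0.4;-0.95 4.9 -0.8 0 0 0 0.4;-0.95 4.9 -0.8 0 0 0 0.4"

```text
t: 22.45
eef_pos: [0.4976, 0.3308, 0.2308]
tool_rot: [-0.065, 0.998, -0.001, 0.0]
wrist_force: [0.3, -0.5, -0.6]
opening: 0.0343
finger_force: 0.0
```

```bash
python3 - <<'E'
from h import *
for i in range(4): p=cap('wrist','w11.png')
a,b,s=st();print(a,b.as_euler('xyz',degrees=True));bars(p);
t=cap('top','t11.png');bars(t)
E
```

```text
[0.49814728 0.32776328 0.23170224] [-1.79874226e+02  3.59894439e-02 -1.72848847e+02]
bar1 0.95 [0.5184 0.3976] [0.017 0.048] axis 131.8 476 [254. 254. 254.] [296. 172. 334. 202.]
bar1 0.88 [0.4509 0.4089] [0.015 0.048] axis 117.9 541 [254. 254. 254.] [312. 120. 357. 149.]
bar1 0.69 [0.5507 0.4836] [0.019 0.047] axis 139.1 491 [ 92. 237. 149.] [359. 210. 393. 237.]
bar1 0.62 [0.6204 0.3089] [0.017 0.024] axis 83.5 205 [246. 204. 125.] [226. 247. 240. 262.]
bar1 0.59 [0.4779 0.028 ] [0.014 0.046] axis 0.7 63 [188. 189. 189.] [255. 239. 264. 252.]
bar1 0.54 [0.6165 0.2971] [0.013 0.041] axis 82.6 42 [134.  93.  64.] [182. 203. 194. 210.]
bar1 0.51 [ 0.4806 -0.3148] [0.09 0.13] axis 5.6 849 [172. 175. 178.] [342. 226. 371. 265.]
bar1 0.45 [ 0.4854 -0.0007] [0.014 0.046] axis 0.5 52 [213. 214. 214.] [267. 238. 270. 249.]
```

View pics/w11.png

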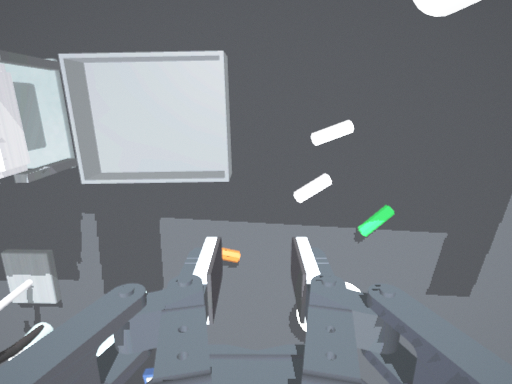

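```bash
python3 - <<'E'
from h import *
C=np.array([.4509,.4089,0]);B=np.array([.5184,.3976,0])
seq((C+[0,0,.1],down(118)),(C+[0,0,.005],down(118)))
P=np.array([.4775,.053,0]);print('pan')
seq((C+[0,0,.17],down(118)),(P+[0,0,.17],down(187.3)),(P+[0,0,.106],down(187.3)),start=(C+[0,0,.005],down(118)))
E
```

```text
0.62 1.44 2.20 -0.00 0.01 4.32 | rows 5
1.32 0.83 2.20 -0.00 0.01 4.32 | rows 5
0.00 0.00 3.17 0.00 0.00 0.00 | rows 2
pan
0.00 0.00 -5.50 0.00 0.00 0.00 | rows 4
-5.45 -2.39 0.00 0.00 0.00 -4.33 | rows 5
-3.12 -5.06 0.00 0.00 0.00 -4.33 | rows 5
-0.00 0.00 2.13 0.00 0.00 0.00 | rows 2
```

>>> step_arm --plan "0.2 0.4 0.6 0 0 0.9 0.4;0.4 0.8 1.2 0 0 1.8 0.4;0.6 1.2 1.8 0 0 2.7 0.4;0.62 1.44 2.2 0 0 3.6 0.4;0.62 1.44 2.2 0 0 4.32 0.4"

```text
t: 23.3
eef_pos: [0.473, 0.3692, 0.1638]
tool_rot: [0.238, 0.971, -0.002, -0.0]
wrist_force: [-0.8, -0.4, 0.1]
opening: 0.0339
finger_force: 0.0
```

>>> step_arm --plan "0.4 0.3 0.6 0 0 1 0.4;0.8 0.5 1.2 0 0 2 0.4;1.32 0.83 2.2 0 0 3 0.4;1.32 0.83 2.2 0 0 4 0.4;1.32 0.83 2.2 0 0 4.32 0.4"

```text
t: 23.8
eef_pos: [0.4498, 0.4091, 0.0985]
tool_rot: [0.516, 0.857, -0.001, 0.0]
wrist_force: [-0.1, -0.4, 0.2]
opening: 0.0339
finger_force: 0.0
```

```bash
python3 - <<'E'
from h import *
for i in range(4): p=cap('wrist')
a,b,s=st();print(a,b.as_euler('xyz',degrees=True));bars(p,n=3);
C=np.array([.4509,.4089,0])
seq((C+[0,0,.005],down(118)))
E
```

```text
[0.45114683 0.40970004 0.10012263] [1.79923501e+02 9.66893521e-02 1.18147175e+02]
bar1 0.94 [0.4513 0.4079] [0.015 0.051] axis 117.5 1167 [241. 241. 242.] [246. 165. 269. 234.]
bar1 0.65 [0.5174 0.3993] [0.015 0.046] axis 131.0 622 [245. 246. 247.] [309. 219. 332. 268.]
bar1 0.59 [0.5501 0.4827] [0.017 0.051] axis 140.2 1316 [ 63. 205. 107.] [397. 146. 433. 207.]
-0.02 -0.03 3.17 0.01 0.01 0.02 | rows 2
```

>>> step_arm --plan "-0.03 -0.02 1.1 0 0 0 0.4;-0.03 -0.02 2.2 0 0 0 0.4;-0.03 -0.02 2.9 0 0 0 0.4;-0.03 -0.02 3.15 0 0 0 0.4;-0.03 -0.02 3.18 0 0 0 0.4"

```text
t: 24.55
eef_pos: [0.4504, 0.4083, 0.0037]
tool_rot: [0.514, 0.858, -0.001, 0.001]
wrist_force: [-0.3, 0.2, -0.7]
opening: 0.0343
finger_force: 0.0
```

>>> step_arm --plan "0 0 0 0 0 0 0.4;0 0 0 0 0 0 0.1;0 0 0 0 0 0 0;0 0 0 0 0 0 0;0 0 0 0 0 0 0"

```text
t: 25.05
eef_pos: [0.452, 0.4098, 0.0062]
tool_rot: [0.514, 0.858, 0.001, 0.002]
wrist_force: [-1.7, -1.1, 7.6]
opening: 0.0108
finger_force: 58.8
```

>>> step_arm --plan "0 0 -0.5 0 0 0 0;0 0 -1.8 0 0 0 0;0 0 -3.3 0 0 0 0;0 0 -4.8 0 0 0 0;0 0 -5.5 0 0 0 0"

```text
t: 25.55
eef_pos: [0.4523, 0.4105, 0.1747]
tool_rot: [0.514, 0.858, 0.003, 0.002]
wrist_force: [0.8, 0.8, -0.7]
opening: 0.0111
finger_force: 58.7
```

>>> step_arm --plan "-1.1 -0.5 0 0 0 -0.9 0;-2.2 -1 0 0 0 -1.8 0;-3.3 -1.5 0 0 0 -2.7 0;-4.4 -2 0 0 0 -3.6 0;-5.45 -2.39 0 0 0 -4.33 0"

```text
t: 26.05
eef_pos: [0.4641, 0.2296, 0.17]
tool_rot: [0.233, 0.972, -0.0, 0.001]
wrist_force: [0.5, -0.2, 0.5]
opening: 0.0115
finger_force: 58.7
```

>>> step_arm --plan "-0.7 -1.1 0 0 0 -0.9 0;-1.4 -2.2 0 0 0 -1.8 0;-2 -3.3 0 0 0 -2.7 0;-2.6 -4.3 0 0 0 -3.6 0;-3.12 -5.06 0 0 0 -4.33 0"

```text
t: 26.55
eef_pos: [0.478, 0.0515, 0.1703]
tool_rot: [-0.066, 0.998, -0.001, 0.001]
wrist_force: [0.4, 0.4, -0.6]
opening: 0.0111
finger_force: 58.7
```

```bash
python3 - <<'E'
from h import *
for i in range(4): p=cap('wrist','w12.png')
a,b,s=st();print(a,b.as_euler('xyz',degrees=True),s['opening'],s['finger_force'])
P=np.array([.4775,.053,0]);bars(p,.096)
seq((P+[0,0,.106],down(187.3)))
E
```

```text
[0.47824917 0.05307523 0.17010781] [-1.79952110e+02  1.06514427e-01 -1.72720095e+02] 0.01125273377173628 58.75700209289789
bar1 0.97 [0.5578 0.2243] [0.013 0.039] axis 83.4 587 [145.  92.  50.] [434. 311. 477. 332.]
bar1 0.9 [0.4778 0.0297] [0.015 0.05 ] axis 7.8 1274 [210. 212. 213.] [216. 164. 237. 233.]
bar1 0.83 [0.5199 0.0574] [0.022 0.08 ] axis 8.0 2394 [229. 230. 230.] [242. 207. 278. 305.]
bar1 0.72 [0.4837 0.004 ] [0.016 0.049] axis 6.7 1397 [224. 226. 227.] [177. 166. 204. 235.]
0.03 -0.02 2.13 -0.01 0.01 0.01 | rows 2
```

>>> step_arm --plan "0.03 0 0.7 0 0 0 0;0.03 0 1.5 0 0 0 0;0.03 0 2 0 0 0 0;0.03 0 2.13 0 0 0 0;0.03 0 2.13 0 0 0 0"

```text
t: 27.3
eef_pos: [0.4768, 0.054, 0.1056]
tool_rot: [-0.065, 0.998, -0.0, 0.0]
wrist_force: [0.2, 0.4, -0.3]
opening: 0.0112
finger_force: 58.8
```

>>> step_arm --plan "0 0 0 0 0 0 0;0 0 0 0 0 0 0.26;0 0 0 0 0 0 0.26;0 0 0 0 0 0 0.26;0 0 -0.6 0 0 0 0.26"

```text
t: 27.8
eef_pos: [0.4756, 0.0531, 0.1226]
tool_rot: [-0.065, 0.998, -0.0, -0.001]
wrist_force: [0.1, 0.1, -0.1]
opening: 0.0222
finger_force: 0.0
```

>>> step_arm --plan "0 0 -1.6 0 0 0 0.26;0 0 -2.3 0 0 0 0.4;0 0 -2.3 0 0 0 0.4;0 0 -2.3 0 0 0 0.4;0 0 -2.3 0 0 0 0.4"

```text
t: 28.3
eef_pos: [0.4764, 0.0532, 0.1918]
tool_rot: [-0.065, 0.998, -0.001, -0.0]
wrist_force: [-0.9, 0.4, 0.1]
opening: 0.0343
finger_force: 0.0
```

```bash
python3 - <<'E'
from h import *
p=cap('wrist','w13.png')
a,b,s=st();print(a,b.as_euler('xyz',degrees=True),s['opening'],s['finger_force'])
bars(p,.096)
t=cap('top');bars(t,n=4)
B=np.array([.5177,.3985,0])
seq((B+[0,0,.17],down(131.5)),(B+[0,0,.005],down(131.5)))
P=np.array([.4746,.0757,0]);print('pan')
seq((B+[0,0,.17],down(131.5)),(P+[0,0,.17],down(187.3)),(P+[0,0,.106],down(187.3)),start=(B+[0,0,.005],down(131.5)))
E
```

```text
[0.47616332 0.05320522 0.1915388 ] [-1.79947932e+02 -7.50631843e-02 -1.72589843e+02] 0.03445103753889414 0.0
bar1 0.74 [0.4773 0.0299] [0.015 0.051] axis 7.8 1144 [218. 220. 221.] [218. 160. 238. 224.]
bar1 0.62 [0.4808 0.0536] [0.014 0.05 ] axis 7.9 1024 [220. 222. 223.] [249. 167. 270. 232.]
bar1 0.6 [0.4832 0.004 ] [0.016 0.05 ] axis 6.5 1136 [232. 233. 234.] [183. 164. 208. 225.]
bar1 0.57 [0.5611 0.2306] [0.012 0.038] axis 81.8 380 [166. 106.  58.] [426. 304. 462. 323.]
bar1 0.44 [0.617 0.297] [0.015 0.04 ] axis 90.8 48 [125.  88.  62.] [180. 201. 194. 210.]
bar1 0.36 [0.5175 0.3975] [0.018 0.042] axis 136.8 59 [163. 165. 165.] [153. 230. 164. 238.]
-1.42 5.62 0.36 -0.00 -0.00 3.49 | rows 4
1.38 5.63 0.36 -0.00 -0.00 3.49 | rows 4
0.00 0.00 5.50 0.00 0.00 0.00 | rows 4
pan
0.00 0.00 -5.50 0.00 0.00 0.00 | rows 4
-3.55 -4.10 0.00 0.00 0.00 -3.49 | rows 4
-1.22 -5.29 0.00 0.00 0.00 -3.49 | rows 4
-0.00 0.00 2.13 0.00 0.00 0.00 | rows 2
```

>>> step_arm --plan "-0.35 1.4 0 0 0 0.9 0.4;-0.7 2.8 0 0 0 1.8 0.4;-1.05 4.2 0.2 0 0 2.6 0.4;-1.42 5.62 0.36 0 0 3.49 0.4;-1.42 5.62 0.36 0 0 3.49 0.4"

```text
t: 29.0
eef_pos: [0.4973, 0.2303, 0.1805]
tool_rot: [0.176, 0.984, 0.0, 0.0]
wrist_force: [0.4, -1.7, -0.6]
opening: 0.0341
finger_force: 0.0
```

>>> step_arm --plan "0.35 1.4 0 0 0 0.9 0.4;0.7 2.8 0 0 0 1.8 0.4;1 4.2 0.2 0 0 2.6 0.4;1.38 5.63 0.36 0 0 3.49 0.4;1.38 5.63 0.36 0 0 3.49 0.4"

```text
t: 29.5
eef_pos: [0.5174, 0.4023, 0.1685]
tool_rot: [0.408, 0.913, -0.0, -0.0]
wrist_force: [-0.5, 0.7, 0.1]
opening: 0.0342
finger_force: 0.0
```

```bash
python3 - <<'E'
from h import *
for i in range(4): p=cap('wrist')
a,b,s=st();print(a,b.as_euler('xyz',degrees=True));bars(p,n=3);
seq(([.5177,.3985,.005],down(131.5)))
E
```

```text
[0.51812949 0.39716816 0.17085007] [-1.79955663e+02  1.29091502e-01  1.31572681e+02]
bar1 0.84 [0.5191 0.3971] [0.014 0.048] axis 131.3 640 [253. 253. 253.] [253. 150. 265. 202.]
bar1 0.71 [0.6194 0.2966] [0.017 0.052] axis 85.6 584 [223. 158.  92.] [248. 282. 281. 316.]
bar1 0.58 [0.5507 0.4826] [0.016 0.048] axis 139.7 769 [ 74. 226. 125.] [332. 110. 350. 160.]
0.06 0.02 5.54 -0.00 0.02 0.00 | rows 4
```

>>> step_arm --plan "0 0.03 1.5 0 0 0 0.4;0 0.03 3 0 0 0 0.4;0 0.03 4.5 0 0 0 0.4;0 0.03 5.3 0 0 0 0.4;0 0.03 5.5 0 0 0 0.4"

```text
t: 30.25
eef_pos: [0.5167, 0.3957, 0.0028]
tool_rot: [0.411, 0.912, -0.003, -0.001]
wrist_force: [0.1, -0.2, 0.3]
opening: 0.0344
finger_force: 0.0
```

>>> step_arm --plan "0 0 0 0 0 0 0.4;0 0 0 0 0 0 0.4;0 0 0 0 0 0 0;0 0 0 0 0 0 0;0 0 0 0 0 0 0"

```text
t: 30.75
eef_pos: [0.5208, 0.3999, 0.0086]
tool_rot: [0.41, 0.912, 0.001, 0.002]
wrist_force: [-0.0, -0.2, 5.7]
opening: 0.0103
finger_force: 58.7
```

>>> step_arm --plan "0 0 -0.5 0 0 0 0;0 0 -1.8 0 0 0 0;0 0 -3.3 0 0 0 0;0 0 -4.8 0 0 0 0;0 0 -5.5 0 0 0 0"

```text
t: 31.25
eef_pos: [0.5209, 0.4006, 0.1772]
tool_rot: [0.41, 0.912, 0.003, 0.003]
wrist_force: [1.2, 0.1, -0.1]
opening: 0.01
finger_force: 58.6
```

>>> step_arm --plan "-0.9 -1 0 0 0 -0.9 0;-1.8 -2 0 0 0 -1.8 0;-2.7 -3 0 0 0 -2.7 0;-3.55 -4.1 0 0 0 -3.49 0;-3.55 -4.1 0 0 0 -3.49 0"

```text
t: 31.75
eef_pos: [0.496, 0.2338, 0.1717]
tool_rot: [0.18, 0.984, -0.002, 0.0]
wrist_force: [-0.7, 0.7, -1.0]
opening: 0.0097
finger_force: 58.7
```

>>> step_arm --plan "-0.3 -1.3 0 0 0 -0.9 0;-0.6 -2.6 0 0 0 -1.8 0;-0.9 -4 0 0 0 -2.7 0;-1.22 -5.29 0 0 0 -3.49 0;-1.22 -5.29 0 0 0 -3.49 0"

```text
t: 32.25
eef_pos: [0.4763, 0.0733, 0.1722]
tool_rot: [-0.062, 0.998, -0.001, 0.001]
wrist_force: [0.2, 0.8, 0.3]
opening: 0.0099
finger_force: 58.8
```

```bash
python3 - <<'E'
from h import *
for i in range(4): p=cap('wrist','w14.png')
a,b,s=st();print(a,b.as_euler('xyz',degrees=True),s['opening'],s['finger_force'])
seq(([.4750,.0757,.106],down(187.3)))
E
```

```text
[0.47683844 0.07749185 0.1717756 ] [-1.79952067e+02  1.52435999e-01 -1.72573848e+02] 0.009646324993841599 58.80216646939516
0.07 -0.05 2.19 -0.01 0.02 0.02 | rows 2
```

>>> step_arm --plan "0.05 -0.06 0.7 0 0 0 0;0.05 -0.06 1.5 0 0 0 0;0.05 -0.06 2 0 0 0 0;0.05 -0.06 2.15 0 0 0 0;0.05 -0.06 2.15 0 0 0 0"

```text
t: 32.95
eef_pos: [0.4747, 0.0755, 0.1064]
tool_rot: [-0.065, 0.998, -0.0, 0.0]
wrist_force: [-0.7, 0.1, -0.7]
opening: 0.0098
finger_force: 58.8
```

>>> step_arm --plan "0 0 0 0 0 0 0;0 0 0 0 0 0 0.23;0 0 0 0 0 0 0.23;0 0 0 0 0 0 0.23;0 0 -0.6 0 0 0 0.23"

```text
t: 33.45
eef_pos: [0.4732, 0.0743, 0.1234]
tool_rot: [-0.065, 0.998, -0.001, -0.001]
wrist_force: [0.3, 0.1, -0.1]
opening: 0.0195
finger_force: 0.0
```

>>> step_arm --plan "0 0 -1.6 0 0 0 0.23;0 0 -2.9 0 0 0 0.23;0 0 -3.6 0 0 0 0;0 0 -3.9 0 0 0 0;0 0 -3.9 0 0 0 0"

```text
t: 33.95
eef_pos: [0.4757, 0.0745, 0.2428]
tool_rot: [-0.065, 0.998, -0.001, 0.002]
wrist_force: [-0.7, 1.0, -0.2]
opening: 0.0001
finger_force: 0.0
```

```bash
python3 - <<'E'
from h import *
for i in range(3): p=cap('wrist','w15.png')
a,b,s=st();print(a,b.as_euler('xyz',degrees=True),s['opening'],s['finger_force'])
bars(p,.096);bars(p,.23,1,'gun');bars(p,.21,1,'trigger')
t=cap('scene','s15.png')
for k in('gun','trigger'):
  for d in robot.find_in(t,k)[:2]: print(k,d)
E
```

```text
[0.47387717 0.07448483 0.24019272] [-1.79944323e+02 -7.90200888e-02 -1.72589470e+02] 0.0002343904075678498 0.0
bar1 0.97 [0.4835 0.0043] [0.015 0.048] axis 6.3 787 [231. 233. 233.] [172. 154. 190. 206.]
bar1 0.87 [0.481  0.0534] [0.014 0.049] axis 6.7 764 [219. 221. 222.] [225. 156. 244. 213.]
bar1 0.81 [0.4762 0.0747] [0.014 0.048] axis 7.8 721 [228. 230. 231.] [250. 154. 268. 207.]
bar1 0.78 [0.5683 0.2433] [0.013 0.041] axis 84.2 412 [159. 102.  56.] [391. 280. 425. 295.]
bar1 0.67 [0.4773 0.0299] [0.016 0.05 ] axis 7.5 832 [217. 219. 220.] [201. 148. 220. 203.]
bar1 0.64 [0.4752 0.1174] [0.017 0.085] axis 8.0 1293 [137. 138. 143.] [295. 141. 310. 231.]
bar1 0.22 [ 0.6886 -0.1411] [0.02  0.089] axis 127.3 769 [226. 204. 178.] [ 12. 327.  75. 363.]
gun 0.55 [ 0.5559 -0.0444] [0.012 0.047] axis 129.1 848 [216. 195. 171.] [ 16. 326.  74. 363.]
trigger 0.67 [0.4327 0.1381] [0.068 0.086] axis 98.2 17423 [109. 114. 118.] [303. 108. 464. 230.]
gun {'rect': [198.4, 176.8, 258.4, 291.4], 'score': 0.98}
trigger {'rect': [245.8, 174.4, 253.1, 190.3], 'score': 0.6}
trigger {'rect': [251.3, 171.8, 314.8, 209.2], 'score': 0.48}
```

View pics/w15.png

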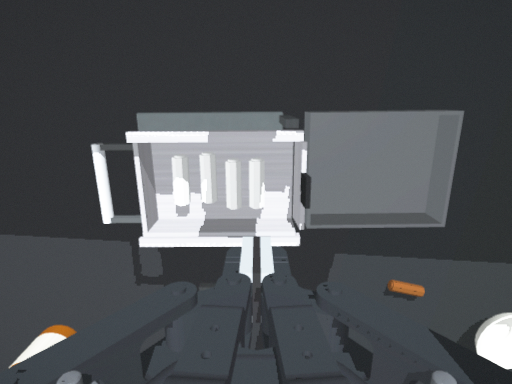

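```bash
python3 - <<'E'
from h import *
seq(([.60,-.05,.33],down(146)))
E
```

```text
-3.62 -4.66 -2.96 -0.01 0.00 5.18 | rows 5
```

>>> step_arm --plan "-0.7 -0.9 -1 0 0 1 0;-1.4 -1.9 -2 0 0 2 0;-2.1 -2.8 -2.9 0 0 3 0;-2.9 -3.8 -2.9 0 0 4 0;-3.62 -4.66 -2.96 0 0 5.1 0"

```text
t: 34.9
eef_pos: [0.602, -0.0515, 0.3317]
tool_rot: [0.289, 0.957, -0.0, 0.002]
wrist_force: [-0.4, 0.8, -0.1]
opening: 0.0002
finger_force: 0.0
```

>>> step_arm --plan "0 0 0 0 0 0 0;0 0 0 0 0 0 0;0 0 0 0 0 0 0;0 0 0 0 0 0 0;0 0 0 0 0 0 0"

```text
t: 35.4
eef_pos: [0.5999, -0.0491, 0.3315]
tool_rot: [0.285, 0.959, -0.0, 0.001]
wrist_force: [0.5, -1.1, -0.4]
opening: 0.0001
finger_force: 0.0
```

```bash
python3 - <<'E'
from h import *
p=cap('wrist','w16.png');np.savez('w16.npz',**{k:np.array(v) for k,v in p.items()})
a,b,s=st();print(a,b.as_euler('xyz',degrees=True))
for k in('gun','trigger'):
  for d in robot.find_in(p,k)[:2]: print(k,d)
E
```

```text
[ 0.59995068 -0.04924311  0.33146311] [1.79992597e+02 1.34040901e-01 1.46892138e+02]
gun {'rect': [314.2, 114.6, 444.8, 238.9], 'score': 0.86}
gun {'rect': [330.5, 1.5, 342.6, 8.8], 'score': 0.26}
trigger {'rect': [344.4, 141.5, 390.3, 171.6], 'score': 0.58}
```

View pics/w16.png

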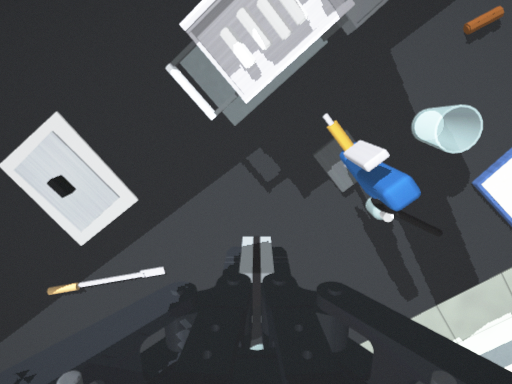

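```bash
python3 - <<'E'
import cv2
a=cv2.imread('pics/w16.png')[105:220,310:430]; cv2.imwrite('pics/w16c.png',cv2.resize(a,(600,575),interpolation=cv2.INTER_CUBIC))
E
```

```text
(no output)
```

View pics/w16c.png

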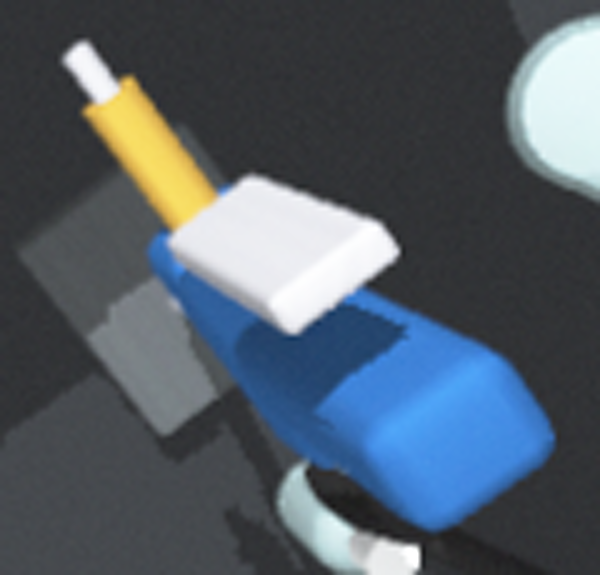

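```bash
python3 - <<'E'
from h import *
p=dict(np.load('w16.npz'))
f=lambda x,y,z:onz(p,(x+.5)/5-.5+310,(y+.5)/5-.5+105,z)[:2].round(4)
o=[f(270,315,.222),f(385,222,.222)];i=[f(293,335,.222),f(400,250,.222)];print('trig outer',o,'inner',i)
g=[f(370,440,.23),f(497,350,.23),f(555,435,.23),f(440,530,.23)];print('grip',g, np.mean(g,0))
d=(np.array(g[3])+g[2]-g[0]-g[1])/2;print('yaw',np.rad2deg(np.arctan2(d[1],d[0])),np.linalg.norm(d)); w=o[1]-o[0];print('width',np.linalg.norm(w),np.rad2deg(np.arctan2(w[1],w[0]))-90)
print('noz',f(80,55,.14),f(200,220,.14))
E
```

```text
trig outer [array([0.6317, 0.0352]), array([0.6282, 0.0576])] inner [array([0.6367, 0.0368]), array([0.6336, 0.0577])]
grip [array([0.6558, 0.0378]), array([0.6534, 0.0614]), array([0.6713, 0.0632]), array([0.6759, 0.0406])] [0.6641  0.05075]
yaw 6.902221180791243 0.019138704240360644
width 0.022671788636982312 8.880659150520387
noz [0.5917 0.0421] [0.6351 0.0467]
```

```bash
python3 - <<'E'
from h import *
seq(([.584,.0406,.25],down(187.5)),([.584,.0406,.196],down(187.5)))
E
```

```text
2.10 2.22 2.71 -0.01 0.02 -5.08 | rows 5
0.00 0.00 1.80 0.00 0.00 0.00 | rows 2
```

>>> step_arm --plan "0.7 0.5 0.5 0 0 -1 0;1.4 1 1 0 0 -2 0;2.1 1.5 1.6 0 0 -3 0;2.1 2.22 2.2 0 0 -4 0;2.1 2.22 2.7 0 0 -5.08 0"

```text
t: 36.05
eef_pos: [0.5842, 0.0426, 0.249]
tool_rot: [-0.069, 0.998, -0.0, 0.001]
wrist_force: [0.9, -1.1, 0.5]
opening: 0.0
finger_force: 0.0
```

>>> step_arm --plan "0 0 0.6 0 0 0 0;0 0 1.2 0 0 0 0;0 0 1.8 0 0 0 0;0 0 1.8 0 0 0 0;0 0 1.8 0 0 0 0"

```text
t: 36.55
eef_pos: [0.584, 0.0402, 0.1961]
tool_rot: [-0.065, 0.998, -0.001, 0.0]
wrist_force: [0.4, 0.4, -0.2]
opening: -0.0001
finger_force: 0.0
```

```bash
python3 - <<'E'
from h import *
for i in range(5): p=cap('wrist')
a,b,s=st();print(a,b.as_euler('xyz',degrees=True),s['wrist_force'])
u=np.array([np.cos(np.deg2rad(7.3)),np.sin(np.deg2rad(7.3)),0]);pad=np.array([.629,.0465,.195])
for d in(-.016,0,.006): print(rel(pad+u*d))
E
```

```text
[0.58513632 0.04004862 0.19701767] [-179.90450786    0.20242027 -172.58583364] [ 0.23010104 -0.43725368 -0.35820501]
[-0.94  0.03  0.07  0.    0.    0.  ]
[-1.48  0.02  0.07  0.    0.    0.  ]
[-1.68  0.02  0.07  0.    0.    0.  ]
```

>>> step_arm --plan "-0.9 0.02 0.05 0 0 0 0;-1.4 0.02 0.05 0 0 0 0;-1.7 0.02 0.05 0 0 0 0;-1.85 0.02 0.05 0 0 0 0"

```text
t: 37.2
eef_pos: [0.6324, 0.0469, 0.1934]
tool_rot: [-0.064, 0.998, -0.002, -0.007]
wrist_force: [-26.3, -4.4, 13.5]
opening: 0.0003
finger_force: 14.5
```

```bash
python3 - <<'E'
from h import *
p=cap('scene','s17.png');q=cap('wrist','w17.png')
a,b,s=st();print(a,b.as_euler('xyz',degrees=True),s['wrist_force'],s['t'])
im=cv2.imread('pics/s17.png')[150:260,180:340];cv2.imwrite('pics/s17c.png',cv2.resize(im,(800,550),interpolation=cv2.INTER_CUBIC))
E
```

```text
[0.6321584 0.0468362 0.1935443] [-179.88240749   -0.79089263 -172.60862536] [-19.21117403  -2.72933253   7.29725547] 37.3
```

View pics/s17c.png

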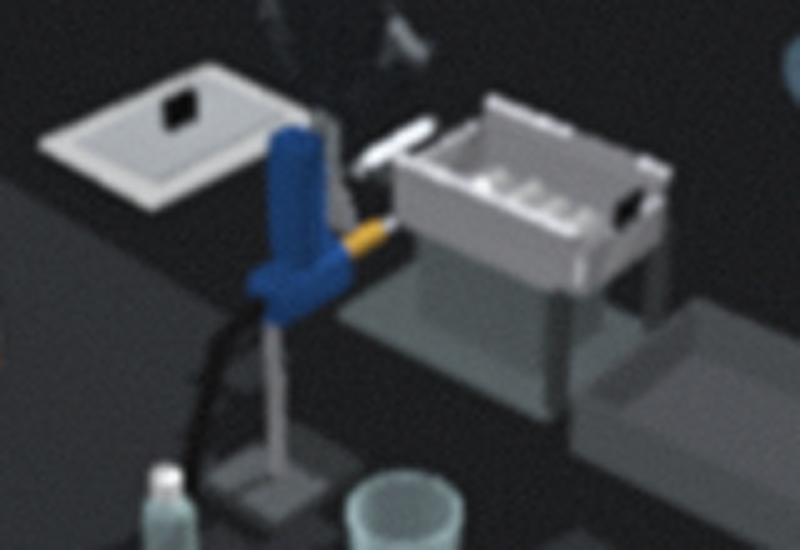

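>>> step_arm --plan "0 0 0 0 0 0 0;0 0 0 0 0 0 0;0 0 0 0 0 0 0;0 0 0 0 0 0 0;0 0 0 0 0 0 0"

```text
t: 37.8
eef_pos: [0.6321, 0.0469, 0.1935]
tool_rot: [-0.064, 0.998, -0.001, -0.006]
wrist_force: [-17.7, -2.6, 7.5]
opening: -0.0002
finger_force: 9.6
```

>>> step_arm --plan "0 0 0 0 0 0 0;0 0 0 0 0 0 0;0.8 0 0 0 0 0 0;1.8 0 0 0 0 0 0;2.4 0 -1 0 0 0 0"

```text
t: 38.3
eef_pos: [0.5612, 0.0386, 0.2194]
tool_rot: [-0.065, 0.998, 0.0, -0.006]
wrist_force: [-0.2, -0.1, -0.4]
opening: -0.0002
finger_force: 0.0
```

>>> step_arm --plan "1 0 -1 0 0 0 0;1 0 -1 0 0 0 0;1 0 -1 0 0 0 0"

```text
t: 38.6
eef_pos: [0.539, 0.0347, 0.2558]
tool_rot: [-0.065, 0.998, -0.001, 0.003]
wrist_force: [-0.0, -1.1, -0.0]
opening: -0.0001
finger_force: 0.0
```

```bash
python3 - <<'E'
from h import *
for i in range(3): p=cap('scene','s18.png')
a,b,s=st();print(a,b.as_euler('xyz',degrees=True),s['wrist_force'],s['t'])
t=cap('top');bars(t,.004,1,'board')
E
```

```text
[0.53835624 0.03478937 0.253239  ] [-1.79938549e+02  1.66877575e-02 -1.72579788e+02] [ 0.36200509 -0.71119445 -0.21348689] 38.75
board 0.72 [ 0.4821 -0.3158] [0.13 0.17] axis 4.5 774 [189. 189. 189.] [336. 223. 377. 272.]
```

```bash
cat >> h.py <<'E'
O=np.array([.479,.041,0]);ux=np.array([-np.sin(np.deg2rad(7.3)),np.cos(np.deg2rad(7.3)),0]);uy=np.array([-ux[1],ux[0],0])
def S(x,y,z): return O+ux*x/1e3+uy*y/1e3+[0,0,z/1e3]
E
python3 - <<'E'
from h import *
seq((S(38,0,200),down(187.3)),(S(38,0,126),down(187.3)))
E
```

```text
1.93 1.73 1.77 -0.01 -0.00 0.02 | rows 2
0.00 0.00 2.47 0.00 0.00 0.00 | rows 2
```

>>> step_arm --plan "1 0.9 0.9 0 0 0 0;1.93 1.73 1.77 0 0 0 0;1.93 1.73 1.77 0 0 0 0;1.93 1.73 3 0 0 0 0;1.93 1.73 4.2 0 0 0 0"

```text
t: 39.35
eef_pos: [0.4747, 0.0789, 0.1272]
tool_rot: [-0.065, 0.998, -0.001, 0.001]
wrist_force: [0.4, 0.8, -0.8]
opening: 0.0002
finger_force: 0.0
```

>>> step_arm --plan "0 0 0 0 0 0 0;0 0 0 0 0 0 0;0 0 0 0 0 0 0;0 0 0 0 0 0 0"

```text
t: 39.75
eef_pos: [0.476, 0.0786, 0.13]
tool_rot: [-0.065, 0.998, -0.001, 0.003]
wrist_force: [0.6, 0.4, -0.1]
opening: -0.0001
finger_force: 0.0
```

```bash
python3 - <<'E'
from h import *
for i in range(4):p=cap('wrist','w19.png')
a,b,s=st();print(a,b.as_euler('xyz',degrees=True),s['wrist_force'])
d=a-O;print('station',d@ux*1e3,d@uy*1e3,a[2])
print(p['T'][:3,3])
for q in ((55,128),(66,128),(81,127),(96,117),(106,102),(109,89)):print(q,rel(S(q[0],0,q[1])))
E
```

```text
[0.47497042 0.07858466 0.12903629] [-179.91399973    0.18525137 -172.58642446] [-0.35655234 -0.77012991 -0.209209  ]
station 37.792027762998245 -0.7787659053225581 0.12903629096188496
[0.40390912 0.06967379 0.27226691]
(55, 128) [0.02 0.57 0.03 0.   0.   0.  ]
(66, 128) [0.02 0.94 0.03 0.   0.   0.  ]
(81, 127) [0.02 1.44 0.07 0.   0.   0.  ]
(96, 117) [0.02 1.94 0.4  0.   0.   0.  ]
(106, 102) [0.02 2.27 0.9  0.   0.   0.  ]
(109, 89) [0.03 2.38 1.33 0.   0.   0.  ]
```

View pics/w19.png

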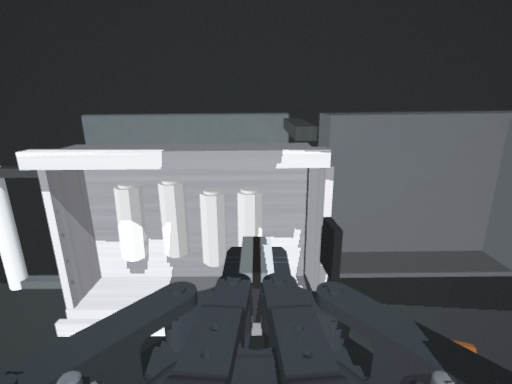

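>>> step_arm --plan "0.02 0.3 0.05 0 0 0 0;0.02 0.6 0.05 0 0 0 0;0.02 0.9 0.05 0 0 0 0;0.02 1.15 0.05 0 0 0 0;0.02 1.4 0.07 0 0 0 0"

```text
t: 40.45
eef_pos: [0.468, 0.1209, 0.1259]
tool_rot: [-0.065, 0.998, -0.001, 0.001]
wrist_force: [0.5, -1.4, -0.1]
opening: 0.0001
finger_force: 0.5
```

>>> step_arm --plan "0 0.18 0.08 0 0 0 0;0 0.36 0.2 0 0 0 0;0 0.54 0.35 0 0 0 0;0 0.66 0.48 0 0 0 0;0 0.76 0.6 0 0 0 0"

```text
t: 40.95
eef_pos: [0.4652, 0.1429, 0.1074]
tool_rot: [-0.065, 0.998, -0.001, 0.001]
wrist_force: [0.5, -0.5, 0.1]
opening: 0.0
finger_force: 0.4
```

```bash
python3 - <<'E'
from h import *
p=cap('wrist','w20.png')
for i in range(2):t=cap('scene','s20.png')
a,b,s=st();print(a,b.as_euler('xyz',degrees=True),s['wrist_force'])
d=a-O;print('station',d@ux*1e3,d@uy*1e3,a[2])
im=cv2.imread('pics/s20.png')[150:270,220:380];im=cv2.resize(im,(640,480),interpolation=cv2.INTER_CUBIC);cv2.imwrite('pics/s20c.png',im)
for q in ((103,107),(106,102),(109,92)):print(q,rel(S(q[0],0,q[1])))
E
```

```text
[0.46490819 0.14293681 0.10752628] [-1.79946396e+02  3.67859758e-02 -1.72572835e+02] [0.34981919 0.11083791 0.71744751]
station 102.9011257866174 1.0250287143352843 0.10752627520630628
(103, 107) [-0.03  0.    0.02  0.    0.    0.  ]
(106, 102) [-0.03  0.1   0.18  0.    0.    0.  ]
(109, 92) [-0.03  0.2   0.52  0.    0.    0.  ]
```

View pics/s20c.png

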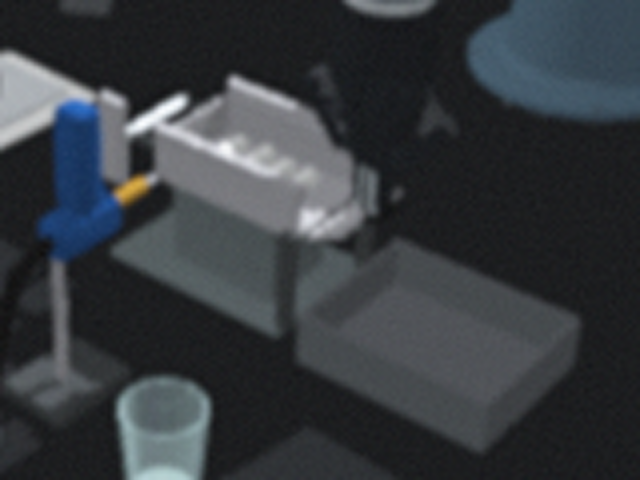

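>>> step_arm --plan "-0.02 0.06 0.1 0 0 0 0;-0.02 0.1 0.2 0 0 0 0;-0.02 0.14 0.3 0 0 0 0;-0.02 0.17 0.4 0 0 0 0;-0.02 0.18 0.48 0 0 0 0"

```text
t: 41.6
eef_pos: [0.4653, 0.1484, 0.0933]
tool_rot: [-0.065, 0.998, -0.0, 0.001]
wrist_force: [0.5, 0.0, 1.2]
opening: -0.0001
finger_force: 0.4
```

>>> step_arm --plan "0 0 0.04 0 0 0 0;0 0 0.08 0 0 0 0;0 0 0.08 0 0 0 0;0 0 0.08 0 0 0 0"

```text
t: 42.0
eef_pos: [0.4651, 0.148, 0.0911]
tool_rot: [-0.065, 0.998, -0.001, 0.001]
wrist_force: [-0.7, 0.6, 1.0]
opening: 0.0003
finger_force: 0.0
```

>>> step_arm --plan "0 0 0.03 0 0 0 0;0 0 0.06 0 0 0 0;0 0 0.06 0 0 0 0;0 0 0.06 0 0 0 0"

```text
t: 42.4
eef_pos: [0.4652, 0.1481, 0.0893]
tool_rot: [-0.065, 0.998, -0.001, 0.001]
wrist_force: [0.7, 0.3, -0.1]
opening: -0.0004
finger_force: 0.0
```

>>> step_arm --plan "0 0 0.03 0 0 0 0;0 0 0.06 0 0 0 0;0 0 0.06 0 0 0 0;0 0 0.06 0 0 0 0"

```text
t: 42.8
eef_pos: [0.4651, 0.1481, 0.0874]
tool_rot: [-0.065, 0.998, -0.001, 0.001]
wrist_force: [0.2, -0.4, -0.2]
opening: 0.0
finger_force: 0.0
```

```bash
python3 - <<'E'
from h import *
for i in range(3):t=cap('scene','s21.png');a,b,s=st();print(a,s['wrist_force'],s['wrist_torque'])
im=cv2.imread('pics/s21.png')[160:250,250:350];im=cv2.resize(im,(700,630),interpolation=cv2.INTER_CUBIC)[:600];cv2.imwrite('pics/s21c.png',im)
E
```

```text
[0.46515201 0.14809204 0.08745696] [0.22733514 0.19499147 0.02390413] [ 0.06372953 -0.02123045 -0.02183066]
[0.46513388 0.14812527 0.08746528] [-0.61987728 -0.10409205  0.57271544] [-0.02741679 -0.03317202 -0.05787225]
[0.46518424 0.14813434 0.08751609] [0.1561526  0.03410489 0.09964145] [ 0.00070871  0.035906   -0.01143202]
```

View pics/s21c.png

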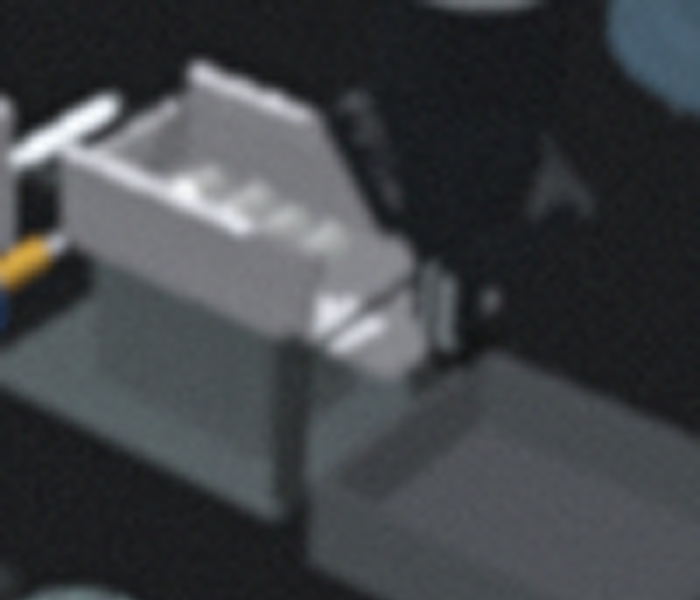

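>>> step_arm --plan "0 0 0.02 0 0 0 0;0 0 0.04 0 0 0 0;0 0 0.04 0 0 0 0;0 0 0.04 0 0 0 0"

```text
t: 43.35
eef_pos: [0.4652, 0.1482, 0.0863]
tool_rot: [-0.065, 0.998, -0.001, 0.001]
wrist_force: [-0.1, -0.2, 0.5]
opening: -0.0001
finger_force: 0.1
```

>>> step_arm --plan "0 0 0.02 0 0 0 0;0 0 0.04 0 0 0 0;0 0 0.04 0 0 0 0;0 0 0.04 0 0 0 0"

```text
t: 43.75
eef_pos: [0.4653, 0.1482, 0.0859]
tool_rot: [-0.065, 0.998, -0.001, 0.001]
wrist_force: [-2.4, -0.0, 6.3]
opening: -0.0
finger_force: 3.5
```

```bash
python3 - <<'E'
from h import *
for i in range(3):t=cap('wrist','w22.png');a,b,s=st();print(a,s['wrist_force'],s['wrist_torque'])
E
```

```text
[0.46530488 0.14816266 0.08587139] [-2.1894978  -0.3852651   7.01819189] [-0.07719502  0.4452006   0.03262224]
[0.46529044 0.14818163 0.08585779] [-2.61598451  0.16788185  6.79076049] [-0.04960038  0.44112898  0.00782765]
[0.46529904 0.14820273 0.08584758] [-2.36109534 -0.56571241  6.31305215] [-0.09449305  0.45532959 -0.02493283]
```

```bash
python3 - <<'E'
from h import *
a,b,s=st()
seq((a+[0,0,.13],b),(S(-106,-3,205),down(187.3)))
E
```

```text
-0.01 -0.01 -4.33 0.00 0.00 0.00 | rows 3
-0.08 -7.14 0.37 -0.01 0.01 0.01 | rows 5
```

>>> step_arm --plan "0 0 -0.5 0 0 0 0;0 0 -1.6 0 0 0 0;0 0 -3 0 0 0 0.2;0 0 -4.3 0 0 0 0.4;0 0 -4.3 0 0 0 0.4"

```text
t: 44.4
eef_pos: [0.4685, 0.1489, 0.2196]
tool_rot: [-0.065, 0.998, -0.0, 0.006]
wrist_force: [1.1, 0.2, -0.8]
opening: 0.0343
finger_force: 0.0
```

>>> step_arm --plan "0 -1.5 0 0 0 0 0.4;0 -3 0 0 0 0 0.4;-0.05 -4.5 0.2 0 0 0 0.4;-0.08 -6 0.37 0 0 0 0.4;-0.08 -7.14 0.37 0 0 0 0.4"

```text
t: 44.9
eef_pos: [0.4943, -0.0661, 0.2017]
tool_rot: [-0.064, 0.998, -0.001, -0.0]
wrist_force: [1.0, 1.0, 0.1]
opening: 0.0344
finger_force: 0.0
```

>>> step_arm --plan "0 0 0 0 0 0 0.4;0 0 0 0 0 0 0.4;0 0 0 0 0 0 0.4;0 0 0 0 0 0 0.4;0 0 0 0 0 0 0.4"

```text
t: 45.4
eef_pos: [0.4949, -0.0627, 0.2033]
tool_rot: [-0.066, 0.998, -0.001, 0.001]
wrist_force: [0.0, 0.4, -0.4]
opening: 0.0342
finger_force: 0.0
```

```bash
python3 - <<'E'
from h import *
p=cap('wrist','w23.png');np.savez('w23.npz',**{k:np.array(v) for k,v in p.items()});a,b,s=st();print(a,s['wrist_force'],b.as_euler('xyz',degrees=True))
bars(p,.104,1,'pan_handle')
print(proj(p,S(-106,0,104)),proj(p,S(-106,36,104)),proj(p,S(-106,-36,104)))
E
```

```text
[ 0.49496877 -0.06288994  0.20335712] [-0.14437613 -0.29401289 -0.36469409] [-1.79926209e+02  8.71319133e-02 -1.72489576e+02]
pan_handle 0.91 [0.4883 0.0363] [0.112 0.21 ] axis 97.6 22705 [186. 187. 192.] [251. 129. 511. 262.]
[255.22858677 190.77513842] [255.3906755  145.49219915] [255.07926228 232.4921158 ]
```

View pics/w23.png

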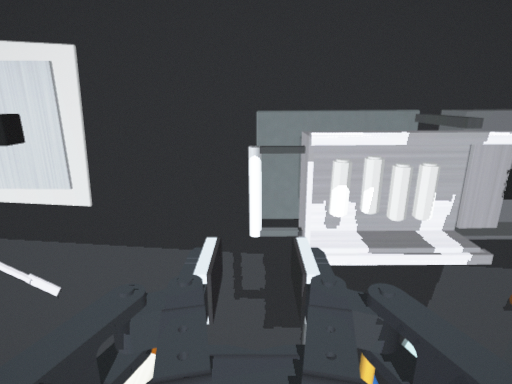

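```bash
python3 - <<'E'
from h import *
print(rel(S(-106,-2,88),down(187.3)))
E
```

```text
[ 0.03 -0.02  3.85 -0.01  0.01  0.02]
```

>>> step_arm --plan "0.03 -0.02 1.2 0 0 0 0.4;0.03 -0.02 2.4 0 0 0 0.4;0.03 -0.02 3.4 0 0 0 0.4;0.03 -0.02 3.85 0 0 0 0.4;0.03 -0.02 3.85 0 0 0 0.4"

```text
t: 46.0
eef_pos: [0.4923, -0.0638, 0.0857]
tool_rot: [-0.065, 0.998, 0.0, -0.002]
wrist_force: [-1.9, -0.0, 0.9]
opening: 0.0343
finger_force: 0.0
```

>>> step_arm --plan "0 0 0 0 0 0 0.4;0 0 0 0 0 0 0.4;0 0 0 0 0 0 0;0 0 0 0 0 0 0;0 0 0 0 0 0 0"

```text
t: 46.5
eef_pos: [0.4952, -0.0639, 0.089]
tool_rot: [-0.065, 0.998, 0.0, 0.002]
wrist_force: [-0.9, 3.2, 6.1]
opening: 0.0081
finger_force: 58.6
```

```bash
python3 - <<'E'
from h import *
for i in range(3):p=cap('wrist','w24.png');a,b,s=st()
print(a,s['wrist_force'],s['opening'],s['finger_force'],b.as_euler('xyz',degrees=True))
d=a-O;print(d@ux,d@uy)
h=lambda t:np.array([-174*np.cos(t)+19*np.sin(t),174*np.sin(t)+19*np.cos(t)])
for t in np.arange(.1,1.01,.1): print(round(t,1),((h(t)-h(0))/30).round(2))
E
```

```text
[ 0.49525414 -0.0639527   0.08898931] [-1.0643213   3.5566425   6.18828366] 0.00784341508402135 58.64025413990021 [-179.99230293    0.22242003 -172.54495828]
-0.10616732571562285 -0.0027866215538704647
0.1 [0.09 0.58]
0.2 [0.24 1.14]
0.3 [0.45 1.69]
0.4 [0.7  2.21]
0.5 [1.01 2.7 ]
0.6 [1.37 3.16]
0.7 [1.77 3.59]
0.8 [2.21 3.97]
0.9 [2.69 4.3 ]
1.0 [3.2  4.59]
```

>>> step_arm --plan "0 0.04 -0.3 0 0 0 0;0 0.09 -0.58 0 0 0 0;0 0.16 -0.86 0 0 0 0;0 0.24 -1.14 0 0 0 0;0 0.34 -1.42 0 0 0 0"

```text
t: 47.15
eef_pos: [0.4938, -0.0544, 0.1313]
tool_rot: [-0.065, 0.998, -0.001, 0.002]
wrist_force: [4.1, 1.1, -4.3]
opening: 0.0079
finger_force: 58.5
```

>>> step_arm --plan "0 0.11 -0.27 0 0 0 0;0 0.23 -0.53 0 0 0 0;0 0.36 -0.79 0 0 0 0;0 0.5 -1.04 0 0 0 0;0 0.67 -1.28 0 0 0 0"

```text
t: 47.65
eef_pos: [0.4912, -0.0354, 0.17]
tool_rot: [-0.064, 0.998, -0.002, 0.002]
wrist_force: [5.0, -2.6, -3.4]
opening: 0.0074
finger_force: 58.7
```

```bash
python3 - <<'E'
from h import *
p=cap('wrist','w25.png');q=cap('scene','s25.png');a,b,s=st()
print(a,s['wrist_force'],s['wrist_torque'],s['opening'],s['finger_force'],b.as_euler('xyz',degrees=True))
d=a-O;print(d@ux,d@uy)
im=cv2.imread('pics/s25.png')[140:280,220:380];im=cv2.resize(im,(640,560),interpolation=cv2.INTER_CUBIC);cv2.imwrite('pics/s25c.png',im)
E
```

```text
[ 0.4911695  -0.03507178  0.17041807] [ 3.51710062 -3.17942721 -0.32058415] [-0.59280539 -0.70067892  0.12813544] 0.007677778375140573 59.00481820106506 [-179.76523105    0.19315252 -172.56726822]
-0.07700149097786364 -0.002404823351684295
```

>>> step_arm --plan "0 0.18 -0.24 0 0 0 0;0 0.36 -0.46 0 0 0 0;0 0.56 -0.68 0 0 0 0;0 0.76 -0.89 0 0 0 0;0 0.97 -1.08 0 0 0 0"

```text
t: 48.25
eef_pos: [0.4875, -0.0082, 0.2025]
tool_rot: [-0.064, 0.998, -0.004, 0.002]
wrist_force: [3.4, -6.8, 2.2]
opening: 0.0077
finger_force: 58.6
```

>>> step_arm --plan "0 0 0 0 0 0 0;0 0 0 0 0 0 0;0 0.23 -0.19 0 0 0 0;0 0.47 -0.36 0 0 0 0;0 0.71 -0.52 0 0 0 0"

```text
t: 48.75
eef_pos: [0.4848, 0.0117, 0.219]
tool_rot: [-0.064, 0.998, -0.005, 0.002]
wrist_force: [0.7, -11.6, 10.6]
opening: 0.0077
finger_force: 58.7
```

```bash
python3 - <<'E'
from h import *
q=cap('scene','s26.png');t=cap('top','t26.png');a,b,s=st()
print(a,s['wrist_force'],s['wrist_torque'],s['opening'],s['finger_force'],b.as_euler('xyz',degrees=True))
d=a-O;print(d@ux,d@uy)
bars(q,.012);print();bars(t,.012);bars(t,.042,1,'tray');bars(q,.042,1,'tray')
E
```

```text
[0.48472297 0.01242805 0.21950078] [ 0.2373139  -9.07867549 11.2507276 ] [-2.01580165  0.07035537  0.07940012] 0.007862437094474307 59.209420680999756 [-179.41687947    0.22554699 -172.65299595]
-0.02906754177691051 -0.0020460942868864027
bar1 0.68 [0.6203 0.3018] [0.018 0.052] axis 79.5 92 [89. 55. 31.] [309. 273. 323. 282.]
bar1 0.64 [0.4665 0.1891] [0.007 0.022] axis 12.1 14 [178. 180. 181.] [323. 236. 323. 238.]
bar1 0.64 [0.4449 0.2387] [0.014 0.046] axis 10.6 46 [171. 173. 174.] [336. 234. 346. 244.]
bar1 0.56 [0.5521 0.4841] [0.016 0.05 ] axis 138.7 120 [ 30. 111.  48.] [380. 301. 401. 309.]
bar1 0.52 [0.4579 0.2091] [0.016 0.055] axis 11.6 62 [163. 165. 166.] [325. 230. 331. 240.]

bar1 0.54 [0.6158 0.2963] [0.013 0.041] axis 82.6 40 [130.  90.  62.] [181. 201. 194. 210.]
bar1 0.45 [0.4406 0.2735] [0.014 0.036] axis 2.1 42 [185. 186. 186.] [191. 250. 193. 260.]
bar1 0.44 [0.4721 0.1919] [0.014 0.042] axis 20.1 44 [184. 185. 185.] [212. 244. 216. 252.]
bar1 0.37 [0.4592 0.2099] [0.014 0.036] axis 1.8 40 [185. 185. 185.] [204. 243. 216. 254.]
tray 0.66 [0.4587 0.2099] [0.13  0.161] axis 98.1 1412 [ 98. 100. 103.] [186. 227. 231. 274.]
tray 0.84 [0.4796 0.223 ] [0.175 0.18 ] axis 98.8 2068 [74. 77. 81.] [295. 208. 366. 263.]
```

>>> step_arm --plan "0 0 0 0 0 0 0;0 0 0 0 0 0 0;0 0 0 0 0 0 0"

```text
t: 49.35
eef_pos: [0.4848, 0.0118, 0.2191]
tool_rot: [-0.064, 0.998, -0.005, 0.002]
wrist_force: [0.9, -9.9, 11.7]
opening: 0.0077
finger_force: 59.2
```

```bash
python3 - <<'E'
from h import *
q=cap('scene','s27.png');t=cap('top','t27.png');a,b,s=st()
print(a,s['wrist_force'])
bars(q,.012);print();bars(t,.012)
# white blobs inside tray by plain thresholding
for p in(q,t):
    g=cv2.cvtColor(p['pixels'],cv2.COLOR_RGB2GRAY);m=np.zeros_like(g)
    poly=np.array([proj(p,S(x,y,8)) for x,y in((94,-58),(246,-58),(246,58),(94,58))]).astype(int)
    cv2.fillPoly(m,[poly],255);b=((g>140)&(m>0)).astype(np.uint8)
    n,_,stt,c=cv2.connectedComponentsWithStats(b)
    for i in range(1,n):
        if stt[i,4]>8: X=onz(p,*c[i],.012)-O;print('blob',stt[i,4],'station',(X@ux*1e3).round(),(X@uy*1e3).round())
E
```

```text
[0.48478756 0.01184753 0.21909059] [ 0.32618645 -8.89723686 10.65535969]
bar1 0.7 [0.5514 0.4847] [0.016 0.05 ] axis 138.7 118 [ 30. 111.  48.] [379. 303. 403. 308.]
bar1 0.66 [0.6201 0.3006] [0.014 0.043] axis 79.4 60 [97. 57. 30.] [311. 274. 320. 283.]
bar1 0.56 [0.4524 0.2425] [0.009 0.038] axis 10.5 27 [170. 172. 172.] [334. 240. 343. 243.]

bar1 0.54 [0.5475 0.4815] [0.018 0.045] axis 137.2 69 [ 60. 121.  74.] [129. 219. 140. 229.]
bar1 0.47 [0.4721 0.1919] [0.013 0.042] axis 20.0 45 [183. 184. 184.] [213. 245. 219. 251.]
bar1 0.42 [0.6157 0.2964] [0.014 0.041] axis 79.5 43 [129.  90.  62.] [180. 200. 194. 211.]
bar1 0.38 [0.4447 0.2394] [0.014 0.044] axis 13.3 51 [180. 181. 181.] [200. 247. 202. 259.]
blob 110 station 158.0 -3.0
blob 62 station 199.0 8.0
blob 48 station 149.0 -14.0
blob 51 station 168.0 -2.0
blob 51 station 237.0 5.0
blob 51 station 200.0 6.0
```

>>> step_arm --plan "0 -0.24 0.16 0 0 0 0;0 -0.48 0.33 0 0 0 0;0 -0.71 0.52 0 0 0 0;0 -0.92 0.71 0 0 0 0;0 -1.13 0.92 0 0 0 0"

```text
t: 50.05
eef_pos: [0.4892, -0.0202, 0.1905]
tool_rot: [-0.064, 0.998, -0.002, 0.002]
wrist_force: [2.4, -3.5, 5.2]
opening: 0.0074
finger_force: 59.4
```

>>> step_arm --plan "0 -0.19 0.22 0 0 0 0;0 -0.37 0.45 0 0 0 0;0 -0.55 0.68 0 0 0 0;0 -0.7 0.92 0 0 0 0;0 -0.86 1.17 0 0 0 0"

```text
t: 50.55
eef_pos: [0.4925, -0.0446, 0.1544]
tool_rot: [-0.064, 0.998, -0.001, 0.002]
wrist_force: [4.3, -1.6, 3.0]
opening: 0.0076
finger_force: 60.5
```

>>> step_arm --plan "0 -0.13 0.25 0 0 0 0;0 -0.25 0.51 0 0 0 0;0 -0.36 0.79 0 0 0 0;0 -0.46 1.07 0 0 0 0;0 -0.54 1.35 0 0 0 0"

```text
t: 51.05
eef_pos: [0.4946, -0.0597, 0.1133]
tool_rot: [-0.065, 0.998, -0.0, 0.002]
wrist_force: [4.9, 0.8, -1.1]
opening: 0.0074
finger_force: 62.4
```

>>> step_arm --plan "0 -0.07 0.28 0 0 0 0;0 -0.12 0.56 0 0 0 0;0 -0.16 0.8 0 0 0 0;0 -0.16 0.86 0 0 0 0;0 -0.16 0.86 0 0 0 0"

```text
t: 51.55
eef_pos: [0.4951, -0.0639, 0.0901]
tool_rot: [-0.065, 0.998, 0.0, 0.002]
wrist_force: [-1.8, 3.0, 20.6]
opening: 0.0076
finger_force: 63.9
```

```bash
python3 - <<'E'
from h import *
for i in range(2):q=cap('scene','s28.png')
a,b,s=st();d=a-O;print(a,d@ux,s['wrist_force'],s['opening'],s['finger_force'])
E
```

```text
[ 0.49510618 -0.06392051  0.09008481] -0.10611659918887138 [-1.68329113  1.93166924 20.64063725] 0.007175994775864201 63.86215925216675
```

>>> step_arm --plan "0 0 -0.1 0 0 0 0;0 0 -0.1 0 0 0 0.35;0 0 -0.1 0 0 0 0.4;0 0 -0.1 0 0 0 0.4;0 0 -0.1 0 0 0 0.4"

```text
t: 52.15
eef_pos: [0.4932, -0.0644, 0.0899]
tool_rot: [-0.065, 0.998, -0.0, -0.001]
wrist_force: [0.3, -0.2, -0.2]
opening: 0.0344
finger_force: 0.0
```

>>> step_arm --plan "0 0 -0.8 0 0 0 0.4;0 0 -2 0 0 0 0.4;0 0 -3.5 0 0 0 0.4;0 0 -5 0 0 0 0.4;0 0 -5 0 0 0 0.4"

```text
t: 52.65
eef_pos: [0.4974, -0.0654, 0.2469]
tool_rot: [-0.065, 0.998, -0.002, 0.006]
wrist_force: [0.5, -1.1, -0.2]
opening: 0.0341
finger_force: 0.0
```

>>> step_arm --plan "0 0 0 0 0 0 0.4;0 0 0 0 0 0 0.4;0 0 0 0 0 0 0.4;0 0 0 0 0 0 0.4;0 0 0 0 0 0 0.4"

```text
t: 53.15
eef_pos: [0.4936, -0.0643, 0.2398]
tool_rot: [-0.065, 0.998, -0.0, -0.0]
wrist_force: [0.4, -0.1, 0.4]
opening: 0.034
finger_force: 0.0
```

```bash
python3 - <<'E'
from h import *
q=cap('scene','s29.png');t=cap('top','t29.png');w=cap('wrist','w29.png');a,b,s=st();print(a,s['wrist_force'],s['opening'],s['finger_force'])
for p in(q,t):
    g=cv2.cvtColor(p['pixels'],cv2.COLOR_RGB2GRAY);m=np.zeros_like(g)
    poly=np.array([proj(p,S(x,y,8)) for x,y in((94,-58),(246,-58),(246,58),(94,58))]).astype(int)
    cv2.fillPoly(m,[poly],255);b=((g>140)&(m>0)).astype(np.uint8)
    n,_,stt,c=cv2.connectedComponentsWithStats(b)
    for i in range(1,n):
        if stt[i,4]>8: X=onz(p,*c[i],.012)-O;print('blob',stt[i,4],(X@ux*1e3).round(),(X@uy*1e3).round())
bars(w,.104,6)
# handle bar seen in wrist: bright span vs level prediction
g=cv2.cvtColor(w['pixels'],cv2.COLOR_RGB2GRAY)
for y in(-15,0,15):
    u,v=proj(w,S(-106,y,104)); r=int(round(v)); c=np.nonzero(g[r,int(u)-25:int(u)+25]>150)[0]+int(u)-25; print('handle pred',u.round(1),v.round(1),'seen',c.min() if len(c) else None,c.max() if len(c) else None)
bars(t,.0085,1,'cover');bars(t,.004,1,'board')
for k,z in(('beaker',.04),('reagent',.1),('vial',.05),('dish',.03)): bars(t,z,1,k)
E
```

```text
[ 0.49397366 -0.0644308   0.24050028] [ 0.45473733 -0.2582964  -0.03437625] 0.03387775126496893 0.0
blob 110 158.0 -4.0
blob 62 199.0 8.0
blob 95 101.0 -1.0
blob 50 149.0 -15.0
blob 51 168.0 -2.0
blob 51 237.0 5.0
blob 51 200.0 6.0
bar1 0.66 [0.5675 0.1946] [0.013 0.025] axis 85.2 243 [142.  92.  52.] [494. 277. 512. 296.]
bar1 0.62 [0.4403 0.1368] [0.012 0.014] axis 7.8 221 [227. 229. 230.] [483. 143. 498. 160.]
bar1 0.57 [0.4442 0.1561] [0.004 0.032] axis 20.4 116 [216. 217. 219.] [508. 143. 512. 176.]
handle pred 257.0 196.9 seen 252 262
handle pred 257.1 181.1 seen 251 262
handle pred 257.1 164.9 seen 251 262
cover 0.7 [ 0.4825 -0.3189] [0.093 0.133] axis 7.1 926 [169. 172. 175.] [341. 225. 371. 265.]
board 0.6 [ 0.482  -0.3165] [0.129 0.17 ] axis 3.9 646 [189. 190. 190.] [337. 224. 374. 271.]
beaker 0.65 [0.7067 0.1858] [0.058 0.062] axis 0.9 241 [153. 169. 171.] [209. 169. 230. 190.]
reagent 0.89 [ 0.7632 -0.1677] [0.057 0.081] axis 136.0 324 [99. 88. 78.] [307. 152. 328. 173.]
vial 0.44 [0.7669 0.0591] [0.015 0.018] axis 90.9 28 [169. 177. 178.] [251. 162. 260. 167.]
dish 0.56 [0.6674 0.4455] [0.081 0.081] axis 47.3 424 [222. 222. 219.] [136. 177. 157. 205.]
```

```bash
python3 -c "
from rig import robot
print(robot.job_done())"
```

```text
the job is handed in; nothing more can be done
None
```

The job is handed in, all steps done in the order asked: camera checks show the cover flat on the board, four bars in the tray, the gate down and the pan level, but I viewed 17 pictures, over the limit of 14.

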